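Pack the sampling kit tray

ROBOT

A 7-joint arm with a two-finger parallel gripper is mounted at the origin on a cart in front of the work surface, level with it; the furniture and walls round the work are solid. World frame = base frame: x ahead of the robot, y to its left, z up, the work surface at z = 0. Lengths are in m, angles in degrees, forces in N, time in s.
With the tool pointing down it reaches from about 0.425 to 0.875 m from the base axis. Payload 4.7 kg.
Tool frame: the origin (TCP) lies at the very end of the fingers, on their centre line; the grasp point (between the pads) lies 19 mm behind it; z points along the fingers, y is the line along which they close (so a half turn about z gives the same grasp; the last joint's range is limited). The gripper opens to 87 mm and grips with 3 to 60 N. Pads are 19 mm wide; open, the fingers measure 117 mm over their backs; the gripper's body (75 mm by 190 mm) begins 51 mm behind the grasp point.
Start: joints at [63.891, 18.392, -4.016, 83.108, 1.295, 78.541, -3.26], TCP at [0.294, -0.58, 0.184] pointing down, gripper open.
Joint ranges: [-163.93, 163.93], [-17.29, 119.83], [-79.2, 71.16], [3.27, 140.29], [-89.18, 269.18], [5.43, 117.66], [-154.24, 154.24]. Speed limits (degrees/s): [147.25, 147.25, 180, 180, 180, 180, 180].

INTERFACE

Orientations are given as [roll, pitch, yaw] about the fixed x, y, z axes, in that order (R = Rz(yaw) Ry(pitch) Rx(roll)).
In Python, from cell import get_obs, eyes, env gives the robot as it stands.
- The arm moves only by the tool servo_tool, never from a script. Its argument "series" is a list that holds one entry, the list of rows, each a list of 7 numbers: the shift along the tool's x, y, z in units of 300 mm (1.0 is 300 mm), then the turn, a rotation vector about the tool's x, y, z in units of pi rad (1.0 is pi rad), then the opening, from 0 (shut) to 1 (fully open). In form: [[[tx, ty, tz, wx, wy, wz, gripper], ...]]. A call has 1 to 12 rows; each row is the pose to reach, as a shift and turn from the pose commanded when the call began, along the tool's axes at that moment, turning the shorter way round; what a row does not reach only later rows make up. A row lasts 1/12 s, in which the tool goes at most 41.7 mm and 7.16 degrees, less where a joint would pass 70% of its speed; a pose out of reach is approached as far as the arm can. A call with a number of a shift or a turn outside -1 to 1 is refused whole. A call with a gripper value outside its range is refused whole. The fingers move at their own pace and stop on an object; "grip_force" is the grip in N (left out, the last holds). Time passes only in rows, so rows that repeat a pose let the fingers close. It gives the time, the measured TCP pose, the force, the opening and the grip force at its end, in the units of the state.
- get_obs(): the state, without advancing time (a new reading comes with each control period).
- eyes.read_camera(name): name is "scene" or "top" or "wrist"; returns a dict with "frame" (420x560x3 uint8, red, green, blue), "depth" (420x560 float32, m along the optical axis (not along the pixel's ray), 0 where there is no reading), "fx", "fy", "cx", "cy" (pixels), "distortion" ([k1, k2, p1, p2, k3] as OpenCV has them; the pictures are not rectified), "origin" and "rotation" of the camera in the world; the wrist camera has in their place "mount" (4x4, takes a point from camera to tool coordinates, whose origin is the TCP and whose axes are the flange's). Camera axes: x right, y down, z forward; pixel columns grow to the right and rows downward; lengths in m; the calibration is good to about 2 mm. A picture is of the moment at which its call begins: read the wrist's pose just before it.
- env.sign_off(): hands the job in; it is judged then, once.
The state is a dict: "time_s": time; "qpos": joint angles; "joint_velocities": joint speeds; "effort": joint torques, N m; "tool_pos": TCP position; "tool_rot": TCP orientation; "force": force on the tool from outside, world axes, zero at the start; "wrist_torque": the same for the moment, N m; "grip_width": finger opening in m; "grasp_force": force on a finger pad.
Only numpy, scipy, OpenCV 4.12 (cv2) and the standard library are available. Lean on these libraries where they do the work, as an engineer would, in place of code of your own. Each camera call takes 0.05 s, during which the arm holds its last target. There are 200 camera calls.

TASK

Pack the sampling kit in the steel tray: of the three specimen jars in reach stand the largest in the largest round pocket, the smallest in the middle-sized round pocket, and the bulb-topped dropper bottle in the smallest round pocket; and lay the flat white slide mailer in the oblong pocket. Everything has to sit right down on its pocket's floor, upright (the mailer flat, along the pocket). The middle-sized jar and the flat-capped bottle do not belong to the kit: leave them standing where they are.

Things in the scene. Friction and masses are not known exactly. Their poses are not given: they have to be found in the camera images.
- large_jar_center (a point): The largest of the three screw-lid specimen jars within reach, upright on the bench (another jar, far to the right near a tape roll, is part of the furniture): white ribbed lid 62 mm across (from 58 to 72 mm up), body 56 mm across, 72 mm tall. Point: on its axis, half-way up (36 mm above its foot). Best gripped round the lid.
- small_jar_center (a point): The smallest of the three specimen jars, with an orange-brown lid: lid 46 mm across (from 42 to 56 mm up), body 40 mm across, 56 mm tall. Point: on its axis, 28 mm above its foot.
- bulb_dropper_center (a point): Small amber bottle topped with a narrow black rubber bulb, upright: body 29 mm across up to 48 mm, bulb 12 mm across above it, 68 mm tall in all. Point: on its axis, 34 mm above its foot. Grip round the body. A tall microscope (0.33 m high, x 0.22 to 0.50 m, y within 0.1 m of 0) stands between these things and the tray: carry things over it.
- mailer_center (a point): White flat plastic slide mailer lying on its broad side, 90 x 35 x 16 mm with a thin raised catch (the grippable body is 14 mm high). Point: middle of the body, 7 mm above its underside; x along the 90 mm length, z up. Grip across the 35 mm width.
- middle_jar_center (a point): Look-alike, not part of the kit: the middle-sized specimen jar, white ribbed lid 53 mm across, 62 mm tall, otherwise just like the largest. Point: on its axis, 31 mm above its foot.
- capped_bottle_center (a point): Look-alike, not part of the kit: small clear bottle with a broad flat screw cap and no bulb, 31 mm across, 56 mm tall. Point: on its axis, 28 mm above its foot.
- insert_large_round: Insert with the largest round pocket: grey plastic block 110 x 90 x 14 mm (x, y, z), one of four lying side by side in a low steel tray (tray floor 5 mm thick, its rim 20 mm above the bench); fixed; the four swap cells. Origin: centre of its underside, z up; x along the 110 mm side. Pocket 72 mm across, 10 mm deep, centred, its dark rubber floor 4 mm above the underside.
- insert_medium_round: Insert with the middle-sized round pocket: grey plastic block 110 x 90 x 14 mm (x, y, z), one of four lying side by side in a low steel tray (tray floor 5 mm thick, its rim 20 mm above the bench); fixed; the four swap cells. Origin: centre of its underside, z up; x along the 110 mm side. Pocket 56 mm across, 10 mm deep, centred, its dark rubber floor 4 mm above the underside.
- insert_small_round: Insert with the smallest round pocket: grey plastic block 110 x 90 x 14 mm (x, y, z), one of four lying side by side in a low steel tray (tray floor 5 mm thick, its rim 20 mm above the bench); fixed; the four swap cells. Origin: centre of its underside, z up; x along the 110 mm side. Pocket 44 mm across, 10 mm deep, centred, its dark rubber floor 4 mm above the underside.
- insert_oblong: Insert with the oblong pocket: grey plastic block 110 x 90 x 14 mm (x, y, z), one of four lying side by side in a low steel tray (tray floor 5 mm thick, its rim 20 mm above the bench); fixed; the four swap cells. Origin: centre of its underside, z up; x along the 110 mm side. Pocket 104 mm along x by 52 mm along y, centred, its dark rubber floor 4 mm above the underside, walls 10 mm high; the middle 60 mm of both long sides is open for the fingers.
Mind the look-alikes: they are no part of the job. What is shaped like the part that bears mailer_center but purple or turquoise is not meant.

How it is judged:
By the outcome, as a careful person would: the job done as asked, in the order asked, and still so for the second after the job is handed in, with the robot touching nothing.
It also fails if it takes over 128 s, if anything falls off the work surface, if the arm or the gripper's body presses on something with over 40 N, if the wrist force passes 120 N, or if a joint passes its speed limit or range.

## Working session

There is one attempt and no reset: what is moved stays moved. The work goes in short steps, Python scripts to look and compute and a tool call to move; the robot and the scene stay as the last step left them, time stands still between calls to the robot, and variables do not carry over. Pictures are saved under pics/ and viewed, at most 14 in all, crops included, and the job is handed in when it is done.

Besides the shell and the picture viewer there is one more tool, called after "Call:" in YAML: its name, and indented under it one key for each argument. servo_tool: Moves the arm, as the interface text tells. Shifts and turns lie within -1 to 1; 1 stands for 300 mm of shift or pi rad of turn. Its arguments: {"type":"object","properties":{"series":{"type":"array"},"grip_force":{"type":"number"}},"required":["series"]}

```bash
mkdir -p pics; ls
cat > h.py <<'E'
import numpy as np, cv2
from cell import get_obs, eyes, env
from scipy.spatial.transform import Rotation as R
def cam(name):
    o=get_obs(); c=eyes.read_camera(name)
    if 'mount' in c:
        T=np.eye(4); T[:3,:3]=R.from_euler('xyz',o['tool_rot'],degrees=True).as_matrix(); T[:3,3]=o['tool_pos']
        M=T@np.array(c['mount']); c['origin']=M[:3,3]; c['rotation']=M[:3,:3]
    c['origin']=np.array(c['origin']); c['rotation']=np.array(c['rotation']).reshape(3,3)
    c['K']=np.array([[c['fx'],0,c['cx']],[0,c['fy'],c['cy']],[0,0,1.]]); c['d']=np.array(c['distortion'],float)
    return c
def rays(c,px):
    u=cv2.undistortPoints(np.array(px,float).reshape(-1,1,2),c['K'],c['d']).reshape(-1,2)
    return np.c_[u,np.ones(len(u))]@c['rotation'].T
def onplane(c,px,z):
    r=rays(c,px); return c['origin']+r*((z-c['origin'][2])/r[:,2])[:,None]
def cloud(c):
    h,w=c['depth'].shape; v,u=np.mgrid[:h,:w]; r=rays(c,np.c_[u.ravel(),v.ravel()])
    return (c['origin']+r*c['depth'].ravel()[:,None]).reshape(h,w,3)
def save(c,n): cv2.imwrite('pics/'+n+'.png',c['frame'][...,::-1])
E
python3 - <<'E'
from h import *
o=get_obs(); print(o)
for n in('scene','top','wrist'):
    c=cam(n); save(c,n+'0'); print(n,c['origin'],c['rotation'].round(3).tolist(),c['fx'],c['d'],c.get('mount'))
E
```

```text
pics
{'time_s': 0.0, 'qpos': array([63.89186898, 18.44237537, -4.01578439, 83.17409575,  1.29584807,
       78.53984741, -3.258932  ]), 'joint_velocities': array([-0.00344511, -0.00846706, -0.04902503, -0.00456791,  0.00872024,
       -0.04016237,  0.03939893]), 'effort': array([-1.17295775e-03, -4.91291177e+01, -4.04220382e-01, -3.12532675e+01,
       -6.38803560e-02,  4.37011337e-02,  1.54661639e-04]), 'tool_pos': array([ 0.29391358, -0.57906144,  0.1830311 ]), 'tool_rot': array([-1.79888971e+02,  6.36822622e-03,  2.69193465e+01]), 'force': array([ 0.37243657, -0.00390837, -0.52631571]), 'wrist_torque': array([-0.03112332,  0.07160381, -0.00106909]), 'grasp_force': 0.0, 'grip_width': 0.08664354686131667}Traceback (most recent call last):
  File "<stdin>", line 4, in <module>
  File "h.py", line 9, in cam
    c['origin']=np.array(c['origin']); c['rotation']=np.array(c['rotation']).reshape(3,3)
                                                     ~~~~~~~~~~~~~~~~~~~~~~~~~~~~~~~^^^^^
ValueError: cannot reshape array of size 3 into shape (3,3)
```

Run:
```python
s=open('h.py').read()
s=s.replace("    c['origin']=np.array(c['origin']); c['rotation']=np.array(c['rotation']).reshape(3,3)","    else: c['rotation']=R.from_euler('xyz',c['rotation'],degrees=True).as_matrix()\n    c['origin']=np.array(c['origin'])")
open('h.py','w').write(s)
from h import *
for n in('scene','top','wrist'):
    c=cam(n); save(c,n+'0'); print(n,c['origin'],c['rotation'].round(3).tolist(),c['fx'],c['d'],c.get('mount'))
```

```text
scene [-0.25701308  0.53274436  0.94981877] [[-0.561, -0.583, 0.588], [-0.828, 0.402, -0.392], [-0.008, -0.707, -0.708]] 545.6637998443995 [-0.0271021  0.         0.         0.         0.       ] None
top [0.29047623 0.03090076 1.12564725] [[-0.01, -0.983, 0.185], [-1.0, 0.01, -0.001], [-0.001, -0.185, -0.983]] 470.98379334694164 [-0.15995427  0.          0.          0.          0.        ] None
wrist [ 0.36688162 -0.5397624   0.38367483] [[0.452, -0.852, -0.265], [-0.892, -0.433, -0.132], [-0.002, 0.296, -0.955]] 304.17666792835837 [-0.01940102  0.          0.          0.          0.        ] [[-6.25152056e-04 -9.55341295e-01 -2.95504010e-01  8.28192747e-02]
 [ 9.99999610e-01 -4.12770826e-04 -7.81088540e-04 -2.45200336e-03]
 [ 6.24230702e-04 -2.95504383e-01  9.55341180e-01 -2.00384679e-01]
 [ 0.00000000e+00  0.00000000e+00  0.00000000e+00  1.00000000e+00]]
```

View pics/scene0.png

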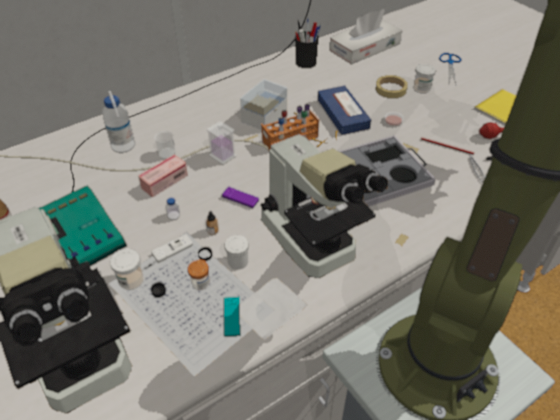

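View pics/top0.png

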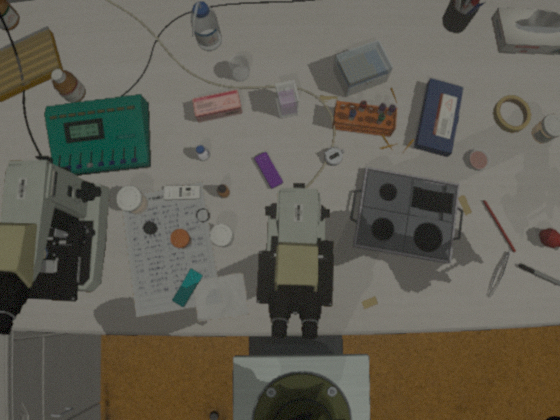

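View pics/wrist0.png

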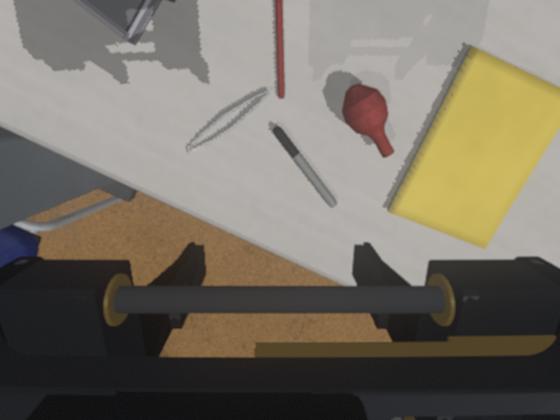

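Run:
```python
from h import *
t=cv2.imread('pics/top0.png'); s=cv2.imread('pics/scene0.png')
a=cv2.resize(t[135:265,105:255],None,fx=2.6,fy=2.6,interpolation=2); b=cv2.resize(t[155:270,345:475],(390,338),interpolation=2)
c=cv2.resize(s[190:320,95:275],(390,260),interpolation=2); d=cv2.resize(s[120:230,330:450],(390,260),interpolation=2)
cv2.imwrite('pics/crop1.png',np.vstack([np.hstack([a,b]),np.hstack([c,d])])[:600])
ct=cam('top'); P=cloud(ct); cs=cam('scene'); Q=cloud(cs)
for n,(u,v) in dict(L=(129,198),S=(180,238),M=(220,235),D=(222,190),C=(202,152),mail=(182,192),p1=(388,191),p2=(381,229),p3=(428,236),ob=(432,199),bench=(180,100),tape=(510,113)).items():
    print(n,P[v,u].round(3))
for n,(u,v) in dict(L=(126,262),S=(198,269),M=(237,243),D=(211,214),C=(172,200),mail=(172,247)).items(): print(n,Q[v,u].round(3))
```

```text
L [0.516 0.393 0.076]
S [0.425 0.275 0.055]
M [0.43  0.18  0.063]
D [0.539 0.179 0.05 ]
C [0.63  0.228 0.058]
mail [0.543 0.282 0.015]
p1 [ 0.542 -0.221  0.009]
p2 [ 0.448 -0.199  0.01 ]
p3 [ 0.429 -0.313  0.011]
ob [ 0.521 -0.33   0.009]
bench [0.79  0.301 0.001]
tape [ 0.756 -0.571 -0.004]
L [0.506 0.4   0.074]
S [0.421 0.281 0.054]
M [0.433 0.179 0.058]
D [0.536 0.184 0.063]
C [0.636 0.234 0.054]
mail [0.541 0.288 0.013]
```

View pics/crop1.png

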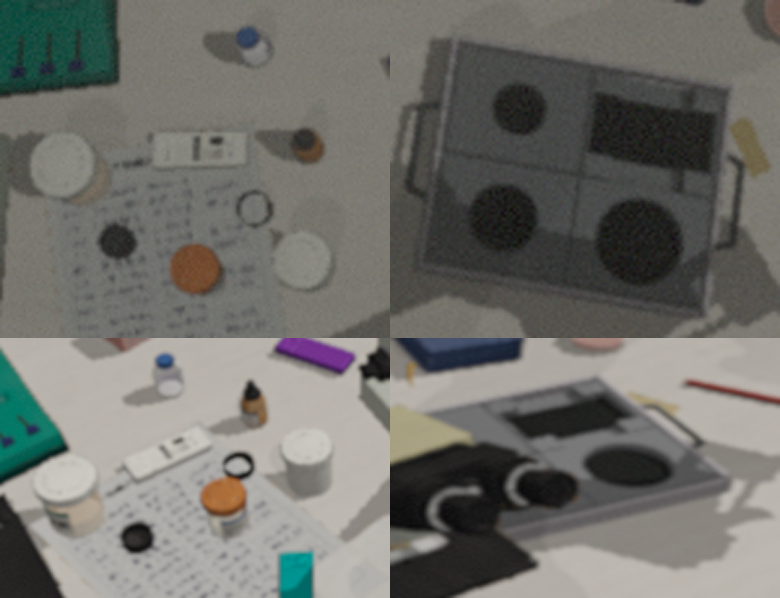

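Run:
```python
from h import *
ct=cam('top'); P=cloud(ct); cs=cam('scene'); Q=cloud(cs)
A=np.vstack([P.reshape(-1,3),Q.reshape(-1,3)])
print('left scope: min y per x bin, and max z')
for x in np.arange(.2,.75,.05):
    m=(abs(A[:,0]-x)<.025)&(A[:,1]>.42)&(A[:,1]<.8)
    print(round(x,2),[(zt,A[m&(A[:,2]>zt)][:,1].min().round(3) if (m&(A[:,2]>zt)).any() else None) for zt in(.03,.09,.12,.2,.3)],A[m][:,2].max().round(3))
m=(abs(A[:,1])<.15)&(A[:,0]>.15)&(A[:,0]<.56)&(A[:,2]>.1); print('mid scope',A[m].min(0).round(3),A[m].max(0).round(3))
m=(A[:,0]>.55)&(A[:,0]<.95)&(abs(A[:,1])<.5); 
B=A[m]; 
for y in np.arange(-.4,.41,.1):
    b=B[abs(B[:,1]-y)<.05]; print(round(y,1),'maxz',b[:,2].max().round(3), b[b[:,2].argmax()].round(2))
# lids, triangulate
hs=lambda c:cv2.cvtColor(c['frame'],cv2.COLOR_RGB2HSV)
for n,c in(('top',ct),('scene',cs)):
    H=hs(c); m=cv2.inRange(H,(5,110,60),(18,255,255)); k,l,s,ce=cv2.connectedComponentsWithStats(m)
    print(n,[(s[i].tolist(),ce[i].round(1).tolist(),onplane(c,[ce[i]],.056)[0].round(3).tolist()) for i in range(1,k) if s[i,4]>40])
# tray from top
H=hs(ct); g=cv2.GaussianBlur(cv2.cvtColor(ct['frame'],cv2.COLOR_RGB2GRAY),(3,3),0)[160:265,350:465]
m=((g<48)*255).astype(np.uint8); k,l,s,ce=cv2.connectedComponentsWithStats(m)
for i in range(1,k):
    if s[i,4]>100:
        q=ce[i]+[350,160]; print(s[i],q.round(1),onplane(ct,[q],.009)[0].round(4))
```

```text
left scope: min y per x bin, and max z
0.2 [(0.03, np.float64(0.511)), (0.09, np.float64(0.511)), (0.12, np.float64(0.511)), (0.2, np.float64(0.511)), (0.3, np.float64(0.511))] 0.359
0.25 [(0.03, np.float64(0.5)), (0.09, np.float64(0.5)), (0.12, np.float64(0.5)), (0.2, np.float64(0.5)), (0.3, np.float64(0.5))] 0.37
0.3 [(0.03, np.float64(0.46)), (0.09, np.float64(0.46)), (0.12, np.float64(0.46)), (0.2, np.float64(0.496)), (0.3, np.float64(0.496))] 0.357
0.35 [(0.03, np.float64(0.458)), (0.09, np.float64(0.458)), (0.12, np.float64(0.458)), (0.2, np.float64(0.507)), (0.3, np.float64(0.507))] 0.341
0.4 [(0.03, np.float64(0.458)), (0.09, np.float64(0.458)), (0.12, np.float64(0.458)), (0.2, np.float64(0.507)), (0.3, np.float64(0.508))] 0.328
0.45 [(0.03, np.float64(0.456)), (0.09, np.float64(0.456)), (0.12, np.float64(0.456)), (0.2, np.float64(0.506)), (0.3, None)] 0.288
0.5 [(0.03, np.float64(0.42)), (0.09, np.float64(0.463)), (0.12, np.float64(0.48)), (0.2, np.float64(0.496)), (0.3, None)] 0.273
0.55 [(0.03, np.float64(0.42)), (0.09, np.float64(0.464)), (0.12, np.float64(0.482)), (0.2, 
[... 980 characters left out ...]
, 13860], [461.4, 373.4], [0.108, -0.364, 0.056]), ([100, 335, 149, 85, 9072], [168.5, 375.7], [0.114, 0.296, 0.056])]
scene [([262, 112, 56, 37, 861], [291.5, 129.7], [0.694, -0.149, 0.056]), ([0, 201, 8, 18, 93], [2.6, 210.0], [0.828, 0.574, 0.056]), ([207, 220, 11, 12, 66], [212.2, 224.0], [0.514, 0.195, 0.056]), ([188, 259, 20, 20, 306], [198.0, 268.7], [0.42, 0.281, 0.056]), ([499, 265, 61, 155, 5089], [538.9, 336.2], [-0.082, -0.167, 0.056])]
[ 30  24  17  16 215] [387.7 191.7] [ 0.54   -0.2201  0.009 ]
[ 62  27  41  27 789] [431.9 200.3] [ 0.5175 -0.3297  0.009 ]
[ 20  58  24  24 437] [382.  229.3] [ 0.4472 -0.2015  0.009 ]
[ 63  63  29  29 667] [427.3 237.3] [ 0.4263 -0.3122  0.009 ]
```

Call:
servo_tool:
  series:
    - [[0.765, -0.655, -0.59, 0, 0, 0, 1], [0.765, -0.655, -0.59, 0, 0, 0, 1], [0.765, -0.655, -0.59, 0, 0, 0, 1], [0.765, -0.655, -0.59, 0, 0, 0, 1], [0.765, -0.655, -0.59, 0, 0, 0, 1], [0.765, -0.655, -0.59, 0, 0, 0, 1], [0.765, -0.655, -0.59, 0, 0, 0, 1], [0.765, -0.655, -0.59, 0, 0, 0, 1], [0.765, -0.655, -0.59, 0, 0, 0, 1], [0.765, -0.655, -0.59, 0, 0, 0, 1], [0.765, -0.655, -0.59, 0, 0, 0, 1], [0.765, -0.655, -0.59, 0, 0, 0, 1]]

```text
time_s: 1.4
tool_pos: [0.409, -0.3016, 0.3604]
tool_rot: [-180.0, 0.1, 26.8]
force: [-0.2, -0.1, -0.6]
grip_width: 0.0873
grasp_force: 0.0
```

Run:
```python
from h import *
print(get_obs()['qpos'].round(1))
c=cam('wrist'); save(c,'w1'); P=cloud(c)
g=cv2.GaussianBlur(cv2.cvtColor(c['frame'],cv2.COLOR_RGB2GRAY),(3,3),0)
m=((g<40)*255).astype(np.uint8); m[245:]=0; k,l,s,ce=cv2.connectedComponentsWithStats(m)
for i in range(1,k):
    if s[i,4]>250: print(s[i],ce[i].round(1),onplane(c,[ce[i]],.009)[0].round(4),'depth',np.median(P[l==i],0).round(4))
```

```text
[ 48.7   0.2 -15.4  84.2   0.1  95.7 -29.8]
```

View pics/w1.png

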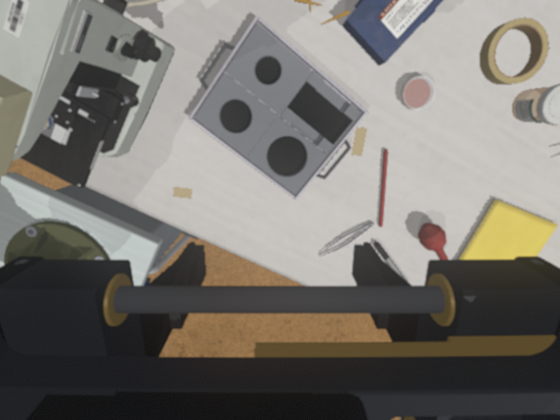

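Run:
```python
from h import *
c=cam('wrist'); P=cloud(c)
g=cv2.GaussianBlur(cv2.cvtColor(c['frame'],cv2.COLOR_RGB2GRAY),(3,3),0)
m=((g<70)*255).astype(np.uint8); m[205:]=0; m[:,:180]=0;m[:,375:]=0; k,l,s,ce=cv2.connectedComponentsWithStats(m)
C={}
for i in range(1,k):
    if s[i,4]>250:
        cn=max(cv2.findContours((l==i).astype(np.uint8),0,1)[0],key=cv2.contourArea)
        q=onplane(c,cn.reshape(-1,2),.009); e=cv2.minAreaRect((q[:,:2]*1000).astype(np.float32))
        ctr=onplane(c,[ce[i]],.009)[0]; print(s[i],ce[i].round(1),ctr.round(4),'rect',np.round(e[0],1),np.round(e[1],1),round(e[2],1),'depth',np.median(P[l==i],0).round(4))
```

```text
[256  57  24  26 503] [267.8  69.7] [ 0.5365 -0.2133  0.009 ] rect [ 536.4 -212.7] [38.6 38.5] 26.7 depth [ 0.5362 -0.2133  0.0091]
[ 289   83   62   60 1714] [319.2 112.8] [ 0.5148 -0.3232  0.009 ] rect [ 514.4 -324.2] [101.4  49.3] 78.8 depth [ 0.5147 -0.323   0.009 ]
[221 100  30  32 744] [235.6 115.7] [ 0.4452 -0.1958  0.009 ] rect [ 445.1 -195.6] [51.9 50.5] 25.2 depth [ 0.4452 -0.1959  0.0091]
[ 268  137   38   38 1133] [286.8 155.3] [ 0.4242 -0.3066  0.009 ] rect [ 423.3 -306.5] [66.3 66.9] 26.8 depth [ 0.4243 -0.3065  0.0091]
```

Call:
servo_tool:
  series:
    - [[0.3, -0.2, -0.233, 0, 0, -0.07, 1], [0.882, -0.638, -0.233, 0, 0, -0.42, 1], [0.882, -0.638, -0.233, 0, 0, -0.42, 1], [0.882, -0.638, -0.233, 0, 0, -0.42, 1], [0.882, -0.638, -0.233, 0, 0, -0.42, 1], [0.882, -0.638, -0.233, 0, 0, -0.42, 1], [0.882, -0.638, -0.233, 0, 0, -0.42, 1], [0.882, -0.638, -0.233, 0, 0, -0.42, 1], [0.882, -0.638, -0.233, 0, 0, -0.42, 1], [0.882, -0.638, -0.233, 0, 0, -0.42, 1], [0.882, -0.638, -0.233, 0, 0, -0.42, 1], [0.882, -0.638, -0.233, 0, 0, -0.42, 1]]

```text
time_s: 2.5
tool_pos: [0.5594, -0.0112, 0.4298]
tool_rot: [-179.9, -0.0, 102.5]
force: [0.4, 0.2, 0.2]
grip_width: 0.0873
grasp_force: 0.0
```

Call:
servo_tool:
  series:
    - [[0.918, 0.34, 0, 0, 0, -0.43, 1], [0.918, 0.34, 0, 0, 0, -0.43, 1], [0.918, 0.34, 0, 0, 0, -0.43, 1], [0.918, 0.34, 0, 0, 0, -0.43, 1], [0.918, 0.34, 0, 0, 0, -0.43, 1], [0.918, 0.34, 0.233, 0, 0, -0.43, 1], [0.918, 0.34, 0.233, 0, 0, -0.43, 1], [0.918, 0.34, 0.233, 0, 0, -0.43, 1], [0.918, 0.34, 0.233, 0, 0, -0.43, 1], [0.918, 0.34, 0.233, 0, 0, -0.43, 1], [0.918, 0.34, 0.233, 0, 0, -0.43, 1], [0.918, 0.34, 0.233, 0, 0, -0.43, 1]]

```text
time_s: 3.5
tool_pos: [0.5997, 0.2797, 0.3597]
tool_rot: [-179.9, -0.1, 179.8]
force: [0.9, -0.6, -0.1]
grip_width: 0.0873
grasp_force: 0.0
```

Run:
```python
from h import *
o=get_obs();print(o['qpos'].round(1),o['tool_pos'],o['tool_rot'])
c=cam('wrist'); save(c,'w2'); np.save('w2.npy',cloud(c))
```

```text
[  5.6  26.9 -53.5  60.7  21.7 101.8  49.8] [0.59967333 0.27972828 0.35974185] [-1.79948453e+02 -1.06348390e-01  1.79848926e+02]
```

View pics/w2.png

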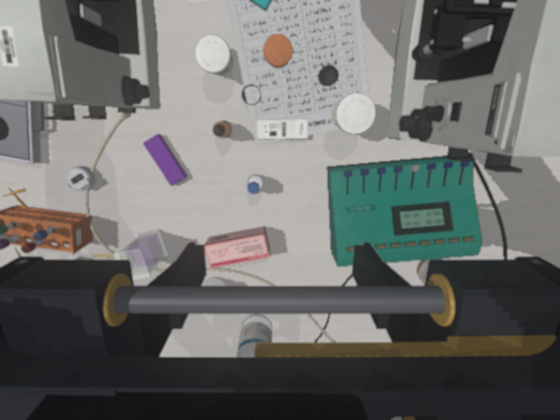

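Run:
```python
from h import *
c=cam('wrist'); P=cloud(c); t=cam('top')
def seg(cc,x,y,w,lo,hi,hsv=True):
    im=cv2.cvtColor(cc['frame'],cv2.COLOR_RGB2HSV)[y-w:y+w,x-w:x+w]
    m=cv2.inRange(im,lo,hi); m=cv2.morphologyEx(m,cv2.MORPH_OPEN,np.ones((3,3)))
    k,l,s,ce=cv2.connectedComponentsWithStats(m); i=1+s[1:,4].argmax()
    return ce[i]+[x-w,y-w],s[i],(np.argwhere(l==i)[:,::-1]+[x-w,y-w])
def tri(p,q):
    a=rays(c,[p])[0];b=rays(t,[q])[0]; A=np.c_[a,-b]; s=np.linalg.lstsq(A,t['origin']-c['origin'],rcond=None)[0]
    return (c['origin']+a*s[0]+t['origin']+b*s[1])/2, np.linalg.norm(c['origin']+a*s[0]-t['origin']-b*s[1])
for n,w,tp,b,lo,hi,z in [('L',(356,114),(129,198),26,(0,0,195),(180,60,255),.072),('S',(278,50),(180,238),22,(3,100,50),(20,255,255),.056),('M',(213,55),(220,235),24,(0,0,195),(180,60,255),.062),('mail',(283,130),(182,192),30,(0,0,195),(180,60,255),.014),('D',(221,129),(222,190),10,(0,0,0),(180,255,60),.066)]:
    p,s,px=seg(c,*w,b,lo,hi); depth=P[px[:,1],px[:,0]]; lo2=lo if lo[2]!=195 else (0,0,125)
    e=cv2.minAreaRect((onplane(c,px,z)[:,:2]*1000).astype(np.float32))
    q,s2,_=seg(t,*tp,16 if n!='D' else 8,lo2,hi)
    T,err=tri(p,q)
    print(n,p.round(1),s,'plane',onplane(c,[p],z)[0].round(4),'depthz',np.percentile(depth[:,2],[10,50,90]).round(4),'rect',np.round(e[0],1),np.round(e[1],1),round(e[2],1),'| top',q.round(1),s2,onplane(t,[q],z)[0].round(4),'tri',T.round(4),err.round(4))
```

```text
L [355.  112.4] [   7    5   37   40 1159] plane [0.5157 0.4004 0.072 ] depthz [0.0707 0.0718 0.073 ] rect [516.2 400.4] [56.3 56.9] 46.0 | top [128.5 195.7] [  0   0  32  32 692] [0.5227 0.3964 0.072 ] tri [0.5171 0.3926 0.092 ] 0.0065
S [276.9  49.7] [  8   7  27  31 679] plane [0.4246 0.2812 0.056 ] depthz [0.0546 0.0559 0.0572] rect [425.2 281.2] [39.2 41.1] 89.6 | top [179.6 238. ] [  7   7  19  19 278] [0.425  0.2752 0.056 ] tri [0.4246 0.2792 0.0477] 0.005Traceback (most recent call last):
  File "<stdin>", line 14, in <module>
  File "<stdin>", line 6, in seg
ValueError: attempt to get argmax of an empty sequence
```

Call:
servo_tool:
  series:
    - [[0.28, 0.4, 0, 0, 0, -0.5, 1], [0.28, 0.4, 0, 0, 0, -0.5, 1], [0.28, 0.4, 0, 0, 0, -0.5, 1], [0.28, 0.4, 0, 0, 0, -0.5, 1], [0.28, 0.4, 0, 0, 0, -0.5, 1], [0.28, 0.4, 0, 0, 0, -0.5, 1], [0.28, 0.4, 0, 0, 0, -0.5, 1], [0.28, 0.4, 0, 0, 0, -0.5, 1], [0.28, 0.4, 0, 0, 0, -0.5, 1], [0.28, 0.4, 0, 0, 0, -0.5, 1], [0.28, 0.4, 0, 0, 0, -0.5, 1], [0.28, 0.4, 0, 0, 0, -0.5, 1]]

```text
time_s: 4.65
tool_pos: [0.5156, 0.4006, 0.3611]
tool_rot: [-180.0, -0.0, -94.0]
force: [0.2, 0.3, 0.5]
grip_width: 0.0866
grasp_force: 0.0
```

Call:
servo_tool:
  series:
    - [[0, 0, 0.4, 0, 0, -0.022, 1], [0, 0, 0.4, 0, 0, -0.022, 1], [0, 0, 0.4, 0, 0, -0.022, 1], [0, 0, 0.4, 0, 0, -0.022, 1], [0, 0, 0.4, 0, 0, -0.022, 1], [0, 0, 0.4, 0, 0, -0.022, 1]]

```text
time_s: 5.15
tool_pos: [0.516, 0.4017, 0.2436]
tool_rot: [-179.9, 0.1, -90.3]
force: [-0.9, 0.5, 1.1]
grip_width: 0.0868
grasp_force: 0.0
```

Run:
```python
from h import *
o=get_obs();print(o['qpos'].round(1),o['tool_pos'],o['tool_rot'],o['time_s'])
c=cam('wrist'); save(c,'w3'); P=cloud(c)
# lid: all points at lid-height
v=np.argwhere((abs(P[...,2]-.072)<.006)&(np.hypot(P[...,0]-.516,P[...,1]-.40)<.05)); q=P[v[:,0],v[:,1]]
print(len(q),q.min(0),q.max(0),cv2.minEnclosingCircle((q[:,:2]*1000).astype(np.float32)))
v=(P[...,1]>.44)&(P[...,1]<.6)&(P[...,2]>.1); print('scope near', P[v].min(0) if v.any() else None)
```

```text
[  6.   33.8 -71.5  75.6  31.9  91.9 118.9] [0.51604775 0.40166752 0.24355946] [-1.79900618e+02  1.16023134e-01 -9.02938673e+01] 5.15
1847 [0.48729249 0.36999751 0.06682694] [0.54754161 0.43083978 0.07491661] ((516.8714599609375, 400.7110290527344), 30.715240478515625)
scope near [0.3709176  0.46254995 0.10003413]
```

View pics/w3.png

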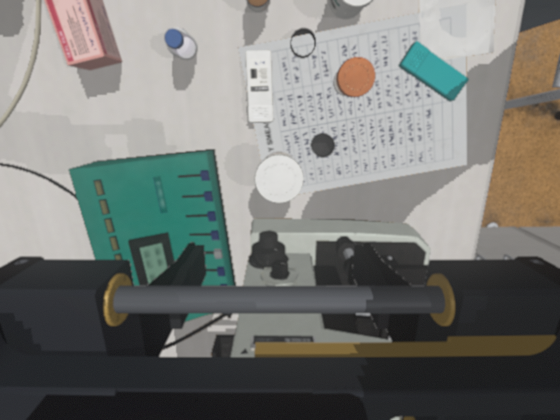

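Call:
servo_tool:
  series:
    - [[0, 0, 0.13, 0, 0, 0, 1], [0.003, -0.003, 0.26, 0, 0, 0, 1], [0.003, -0.003, 0.38, 0, 0, 0, 1], [0.003, -0.003, 0.48, 0, 0, 0, 1], [0.003, -0.003, 0.56, 0, 0, 0, 1], [0.003, -0.003, 0.62, 0, 0, 0, 1], [0.003, -0.003, 0.655, 0, 0, 0, 1], [0.003, -0.003, 0.655, 0, 0, 0, 1], [0.003, -0.003, 0.655, 0, 0, 0, 0.6], [0.003, -0.003, 0.655, 0, 0, 0, 0.6], [0.003, -0.003, 0.655, 0, 0, 0, 0.6], [0.003, -0.003, 0.655, 0, 0, 0, 0.6]]
  grip_force: 30

```text
time_s: 6.2
tool_pos: [0.5168, 0.4009, 0.0462]
tool_rot: [-179.9, 0.1, -90.2]
force: [0.1, 0.1, -0.8]
grip_width: 0.0679
grasp_force: 0.0
```

Call:
servo_tool:
  series:
    - [[0, 0, 0, 0, 0, 0, 0.6], [0, 0, 0, 0, 0, 0, 0.6], [0, 0, 0, 0, 0, 0, 0.6], [0, 0, 0, 0, 0, 0, 0.6]]

```text
time_s: 6.53
tool_pos: [0.5162, 0.4001, 0.0447]
tool_rot: [-180.0, -0.0, -90.2]
force: [-0.8, -0.1, -0.8]
grip_width: 0.0531
grasp_force: 0.0
```

Run:
```python
from h import *
o=get_obs();print(o['qpos'].round(1),o['tool_pos'],o['grip_width'],o['grasp_force'])
c=cam('wrist'); s=cam('scene'); P=cloud(c)
v=(abs(P[...,2]-.072)<.004); v[245:]=0
print(v.sum(), P[v].min(0),P[v].max(0))
a=c['frame'][:300,100:500]; b=s['frame'][180:350,:230]
cv2.imwrite('pics/w4.png',np.hstack([a,cv2.resize(b,(400,300))])[...,::-1])
```

```text
[  5.4  41.5 -65.5  90.1  38.9  74.  114. ] [0.51617626 0.40007542 0.04466886] 0.053065642238870656 0.0
3455 [0.48608476 0.36981567 0.06800571] [0.54681198 0.39871998 0.07428551]
```

View pics/w4.png

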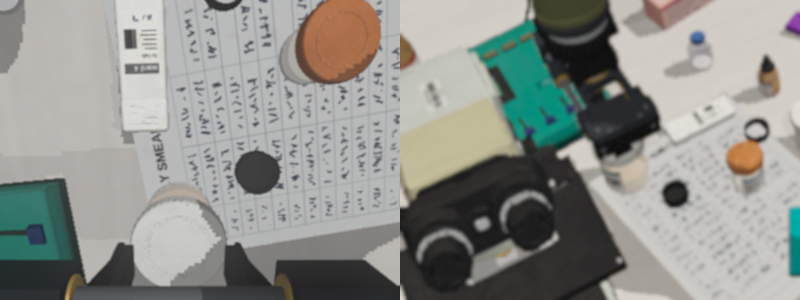

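Call:
servo_tool:
  series:
    - [[0, 0, 0, 0, 0, 0, 0.3], [0, 0, 0, 0, 0, 0, 0.3], [0, 0, 0, 0, 0, 0, 0.3], [0, 0, 0, 0, 0, 0, 0.3]]

```text
time_s: 6.97
tool_pos: [0.5161, 0.4001, 0.0446]
tool_rot: [180.0, -0.0, -90.2]
force: [0.5, -0.3, -0.7]
grip_width: 0.0333
grasp_force: 0.0
```

Run:
```python
from h import *
c=cam('wrist'); s=cam('scene')
a=c['frame'][100:400,80:480]; b=s['frame'][190:330,60:240]
cv2.imwrite('pics/w5.png',np.hstack([a,cv2.resize(b,(400,300))])[...,::-1])
o=get_obs(); print(o['grip_width'],o['grasp_force'],o['effort'].round(2))
```

```text
0.028618526427998347 0.0 [  0.   -48.09 -18.94 -23.88   0.07   0.06  -0.  ]
```

View pics/w5.png

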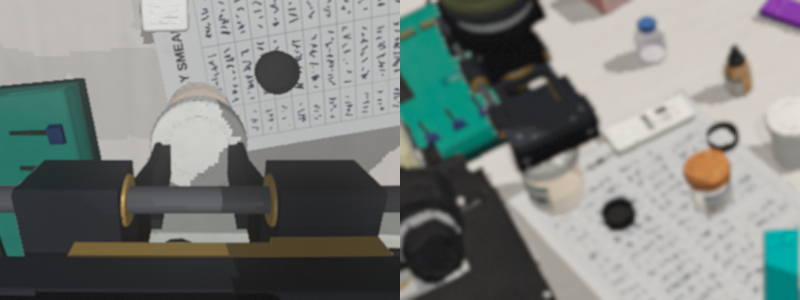

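Run:
```python
from h import *
c=cam('wrist'); P=cloud(c)
for r in range(240,300,8): print(r,[ (round(float(P[r,x,0]),3),round(float(P[r,x,1]),3),round(float(P[r,x,2]),3)) for x in (232,240,280,318,326)])
print(get_obs()['tool_pos'],[ (P[r,400,2].round(3)) for r in (60,120,150)])
```

```text
240 [(0.545, 0.395, 0.072), (0.54, 0.395, 0.072), (0.515, 0.395, 0.072), (0.492, 0.395, 0.072), (0.487, 0.396, 0.071)]
248 [(0.545, 0.4, 0.073), (0.538, 0.392, 0.09), (0.515, 0.4, 0.072), (0.494, 0.392, 0.092), (0.487, 0.401, 0.071)]
256 [(0.546, 0.407, 0.071), (0.536, 0.392, 0.101), (0.515, 0.406, 0.073), (0.496, 0.392, 0.102), (0.474, 0.442, 0.0)]
264 [(0.539, 0.392, 0.11), (0.536, 0.394, 0.107), (0.515, 0.412, 0.071), (0.496, 0.393, 0.107), (0.493, 0.392, 0.11)]
272 [(0.538, 0.392, 0.118), (0.535, 0.394, 0.114), (0.515, 0.417, 0.072), (0.497, 0.393, 0.115), (0.494, 0.393, 0.117)]
280 [(0.537, 0.392, 0.125), (0.534, 0.394, 0.121), (0.515, 0.424, 0.071), (0.498, 0.394, 0.122), (0.495, 0.392, 0.124)]
288 [(0.53, 0.37, 0.167), (0.527, 0.37, 0.166), (0.516, 0.37, 0.167), (0.504, 0.37, 0.167), (0.502, 0.37, 0.167)]
296 [(0.529, 0.371, 0.169), (0.527, 0.371, 0.17), (0.516, 0.371, 0.169), (0.505, 0.371, 0.169), (0.502, 0.371, 0.169)]
[0.51611324 0.40012398 0.04457754] [np.float64(0.05), np.float64(0.001), np.float64(0.0)]
```

Call:
servo_tool:
  series:
    - [[0, 0, -0.15, 0, 0, 0, 1], [0, 0, -0.15, 0, 0, 0, 1], [0, 0, -0.15, 0, 0, 0, 1], [0, 0, -0.15, 0, 0, 0, 1], [0, 0, -0.15, 0, 0, 0, 1], [0, 0, -0.15, 0, 0, 0, 1], [0, 0, -0.15, 0, 0, 0, 1], [0, 0, -0.15, 0, 0, 0, 1]]

```text
time_s: 7.78
tool_pos: [0.5159, 0.3998, 0.0889]
tool_rot: [179.9, -0.0, -90.2]
force: [0.1, -0.9, -0.6]
grip_width: 0.0729
grasp_force: 0.0
```

Run:
```python
from h import *
c=cam('wrist'); o=get_obs(); print(o['tool_pos'],o['grip_width'])
M=np.array(c['mount']); h,w=c['depth'].shape; v,u=np.mgrid[:h,:w]
n=cv2.undistortPoints(np.c_[u.ravel(),v.ravel()].astype(float).reshape(-1,1,2),c['K'],c['d']).reshape(-1,2)
X=np.c_[n,np.ones(len(n))]*c['depth'].ravel()[:,None]; T=X@M[:3,:3].T+M[:3,3]
P=cloud(c)
for side in(-1,1):
    m=(abs(T[:,0])<.03)&(T[:,1]*side>.02)&(T[:,1]*side<.075)&(T[:,2]<-.015)&(T[:,2]>-.09)&(P.reshape(-1,3)[:,2]>.09)
    F=T[m]; print(side,len(F),F.min(0).round(4),F.max(0).round(4))
    for z in np.arange(-.08,-.02,.01):
        f=F[abs(F[:,2]-z)<.005]
        if len(f): print('  z',z.round(3),len(f),'x',f[:,0].min().round(3),f[:,0].max().round(3),'|y|',(f[:,1]*side).min().round(4),(f[:,1]*side).max().round(4))
v=abs(P[...,2]-.072)<.004; v[246:]=0;q=P[v];q=q[np.hypot(q[:,0]-.516,q[:,1]-.4)<.05];print('lid',q.min(0),q.max(0))
```

```text
[0.51592431 0.39986483 0.08899623] 0.07666627073708249
-1 1677 [-0.0142 -0.0505 -0.09  ] [ 0.0093 -0.0361 -0.0374]
  z -0.08 376 x -0.012 0.009 |y| 0.0361 0.0505
  z -0.07 289 x -0.003 0.009 |y| 0.0367 0.0482
  z -0.06 321 x -0.009 0.009 |y| 0.0364 0.046
  z -0.05 272 x -0.012 0.009 |y| 0.0365 0.0456
  z -0.04 168 x -0.013 0.009 |y| 0.0365 0.0458
1 1694 [-0.0139  0.0362 -0.09  ] [ 0.0091  0.0507 -0.0373]
  z -0.08 379 x -0.012 0.009 |y| 0.0362 0.0507
  z -0.07 305 x -0.004 0.009 |y| 0.0363 0.0485
  z -0.06 320 x -0.009 0.009 |y| 0.0362 0.0461
  z -0.05 280 x -0.013 0.009 |y| 0.0362 0.0455
  z -0.04 163 x -0.013 0.009 |y| 0.0363 0.0455
lid [0.48563402 0.36980199 0.06804419] [0.54719097 0.41876911 0.07400803]
```

Call:
servo_tool:
  series:
    - [[-0.003, 0, 0, 0, 0, 0, 1], [-0.003, 0, 0.02, 0, 0, 0, 1], [-0.003, 0, 0.08, 0, 0, 0, 1], [-0.003, 0, 0.14, 0, 0, 0, 1], [-0.003, 0, 0.2, 0, 0, 0, 1], [-0.003, 0, 0.24, 0, 0, 0, 1], [-0.003, 0, 0.267, 0, 0, 0, 1], [-0.003, 0, 0.267, 0, 0, 0, 0.5], [-0.003, 0, 0.267, 0, 0, 0, 0.5], [-0.003, 0, 0.267, 0, 0, 0, 0.5], [-0.003, 0, 0.267, 0, 0, 0, 0.5], [-0.003, 0, 0.267, 0, 0, 0, 0.5]]

```text
time_s: 8.83
tool_pos: [0.5166, 0.4015, 0.0105]
tool_rot: [-179.9, 0.0, -90.2]
force: [0.1, -0.7, 0.6]
grip_width: 0.0615
grasp_force: 13.3
```

Call:
servo_tool:
  series:
    - [[0, 0, 0, 0, 0, 0, 0.5], [0, 0, 0, 0, 0, 0, 0.5], [0, 0, 0, 0, 0, 0, 0.5]]

```text
time_s: 9.08
tool_pos: [0.5166, 0.4016, 0.0105]
tool_rot: [-179.9, 0.0, -90.2]
force: [-1.1, -0.6, 5.2]
grip_width: 0.0613
grasp_force: 30.0
```

Call:
servo_tool:
  series:
    - [[0, 0, -0.03, 0, 0, 0, 0.5], [0, 0, -0.1, 0, 0, 0, 0.5], [0, 0, -0.2, 0, 0, 0, 0.5], [0, 0, -0.33, 0, 0, 0, 0.5], [0, 0, -0.46, 0, 0, 0, 0.5], [0, 0, -0.6, 0, 0, 0, 0.5], [0, 0, -0.73, 0, 0, 0, 0.5], [0, 0, -0.87, 0, 0, 0, 0.5], [0, 0, -0.97, 0, 0, 0, 0.5], [0, 0, -1, 0, 0, 0, 0.5]]

```text
time_s: 9.92
tool_pos: [0.5163, 0.4027, 0.3156]
tool_rot: [-179.7, 0.3, -90.2]
force: [0.2, 0.5, -1.2]
grip_width: 0.0612
grasp_force: 30.0
```

Call:
servo_tool:
  series:
    - [[0, 0, -0.1, 0, 0, 0, 0.5], [0.1, 0, -0.2, 0, 0, 0, 0.5], [0.2, -0.05, -0.33, 0, 0, 0.039, 0.5], [0.3, -0.1, -0.35, 0, 0, 0.078, 0.5], [0.4, -0.17, -0.35, 0, 0, 0.117, 0.5], [0.5, -0.17, -0.35, 0, 0, 0.156, 0.5], [0.6, -0.17, -0.35, 0, 0, 0.195, 0.5], [0.7, -0.17, -0.35, 0, 0, 0.234, 0.5], [0.8, -0.17, -0.35, 0, 0, 0.273, 0.5], [0.833, -0.177, -0.35, 0, 0, 0.31, 0.5], [0.833, -0.177, -0.35, 0, 0, 0.35, 0.5], [0.833, -0.177, -0.35, 0, 0, 0.389, 0.5]]

```text
time_s: 10.92
tool_pos: [0.5686, 0.1489, 0.4138]
tool_rot: [-180.0, -0.1, -160.7]
force: [-1.1, 0.8, -1.5]
grip_width: 0.0613
grasp_force: 30.0
```

Call:
servo_tool:
  series:
    - [[0.04, -0.1, 0, 0, 0, 0.035, 0.5], [0.08, -0.22, 0, 0, 0, 0.07, 0.5], [0.12, -0.34, 0, 0, 0, 0.105, 0.5], [0.16, -0.46, 0, 0, 0, 0.14, 0.5], [0.2, -0.57, 0, 0, 0, 0.175, 0.5], [0.24, -0.69, 0, 0, 0, 0.21, 0.5], [0.28, -0.8, 0, 0, 0, 0.245, 0.5], [0.308, -0.86, 0, 0, 0, 0.28, 0.5], [0.308, -0.881, 0, 0, 0, 0.315, 0.5], [0.308, -0.881, 0, 0, 0, 0.35, 0.5], [0.308, -0.881, 0, 0, 0, 0.385, 0.5], [0.308, -0.881, 0, 0, 0, 0.385, 0.5]]

```text
time_s: 11.92
tool_pos: [0.5707, -0.1292, 0.4137]
tool_rot: [-179.9, -0.1, 130.3]
force: [0.3, -0.5, -1.0]
grip_width: 0.0612
grasp_force: 30.0
```

Call:
servo_tool:
  series:
    - [[-0.02, -0.1, 0, 0, 0, 0, 0.5], [-0.04, -0.22, 0, 0, 0, 0, 0.5], [-0.06, -0.35, 0, 0, 0, 0, 0.5], [-0.09, -0.48, 0, 0, 0, 0, 0.5], [-0.11, -0.61, 0, 0, 0, 0, 0.5], [-0.137, -0.72, 0.1, 0, 0, 0, 0.5], [-0.137, -0.755, 0.23, 0, 0, 0, 0.5], [-0.137, -0.755, 0.36, 0, 0, 0, 0.5], [-0.137, -0.755, 0.49, 0, 0, 0, 0.5], [-0.137, -0.755, 0.62, 0, 0, 0, 0.5], [-0.137, -0.755, 0.75, 0, 0, 0, 0.5], [-0.137, -0.755, 0.8, 0, 0, 0, 0.5]]

```text
time_s: 12.92
tool_pos: [0.4221, -0.3049, 0.1685]
tool_rot: [-179.9, -0.5, 130.7]
force: [-1.2, 0.3, -1.2]
grip_width: 0.0611
grasp_force: 30.0
```

Run:
```python
from h import *
o=get_obs();print(o['qpos'].round(1),o['tool_pos'],o['tool_rot'])
c=cam('wrist'); save(c,'w6'); s=cam('scene'); save(s,'s6')
P=cloud(c); g=cv2.GaussianBlur(cv2.cvtColor(c['frame'],cv2.COLOR_RGB2GRAY),(3,3),0)
m=((abs(P[...,2]-.009)<.004)*255).astype(np.uint8); m[248:]=0; m=cv2.morphologyEx(m,cv2.MORPH_OPEN,np.ones((3,3))); k,l,st,ce=cv2.connectedComponentsWithStats(m)
for i in range(1,k):
    if st[i,4]>250: print(st[i],np.median(P[l==i],0).round(4),P[l==i].min(0).round(3),P[l==i].max(0).round(3))
```

```text
[ 68.2   5.8 -37.3 101.1   3.6  74.8  70.9] [ 0.42207326 -0.30491275  0.16853186] [-179.89911293   -0.49160834  130.72880921]
[528 100   9  43 252] [ 0.5921 -0.052   0.0087] [ 0.573 -0.067  0.005] [ 0.617 -0.039  0.013]
[ 332  106   48   50 1885] [ 0.4459 -0.1954  0.0092] [ 0.419 -0.224  0.006] [ 0.473 -0.168  0.013]
[ 248  162   60   39 1547] [ 0.4124 -0.2948  0.0091] [ 0.389 -0.338  0.007] [ 0.456 -0.272  0.013]
[381 176  36  35 952] [ 0.5382 -0.2132  0.0092] [ 0.518 -0.236  0.007] [ 0.558 -0.192  0.013]
[ 314  207   53   41 1238] [ 0.5162 -0.2924  0.0091] [ 0.475 -0.314  0.006] [ 0.549 -0.27   0.013]
```

View pics/w6.png

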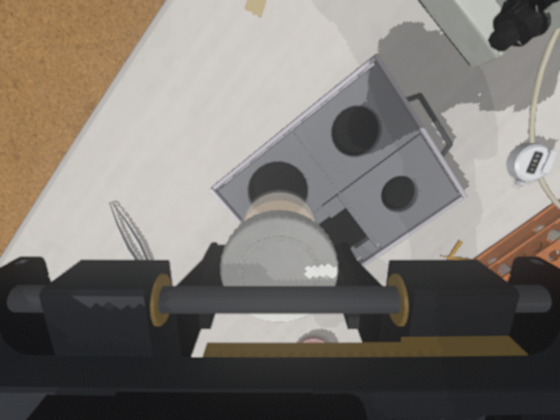

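Call:
servo_tool:
  series:
    - [[0, 0, 0.08, 0, 0, 0, 0.5], [0, 0, 0.17, 0, 0, 0, 0.5], [0, 0, 0.26, 0, 0, 0, 0.5], [0, 0, 0.34, 0, 0, 0, 0.5], [0, 0, 0.41, 0, 0, 0, 0.5], [0, 0, 0.45, 0, 0, 0, 0.5], [0, 0, 0.46, 0, 0, 0, 0.5], [0, 0, 0.46, 0, 0, 0, 0.5]]

```text
time_s: 13.68
tool_pos: [0.426, -0.3076, 0.0371]
tool_rot: [180.0, 0.0, 130.6]
force: [-0.2, -0.1, -0.2]
grip_width: 0.0614
grasp_force: 30.0
```

Over the pocket centre within 2 mm; go down the last 17 mm gently, then release.

Call:
servo_tool:
  series:
    - [[0.004, 0, 0.02, 0, 0, 0, 0.5], [0.004, 0, 0.035, 0, 0, 0, 0.5], [0.004, 0, 0.045, 0, 0, 0, 0.5], [0.004, 0, 0.053, 0, 0, 0, 0.5], [0.004, 0, 0.056, 0, 0, 0, 0.5], [0.004, 0, 0.056, 0, 0, 0, 0.5]]

```text
time_s: 14.18
tool_pos: [0.4247, -0.3064, 0.0197]
tool_rot: [-180.0, -0.0, 130.5]
force: [-1.1, -0.9, -0.7]
grip_width: 0.0613
grasp_force: 30.0
```

Call:
servo_tool:
  series:
    - [[0, 0, 0.004, 0, 0, 0, 0.5], [0, 0, 0.004, 0, 0, 0, 0.6], [0, 0, 0.004, 0, 0, 0, 0.75], [0, 0, 0.004, 0, 0, 0, 0.85], [0, 0, 0.004, 0, 0, 0, 1], [0, 0, 0.004, 0, 0, 0, 1], [0, 0, -0.03, 0, 0, 0, 1], [0, 0, -0.1, 0, 0, 0, 1], [0, 0, -0.2, 0, 0, 0, 1], [0, 0, -0.33, 0, 0, 0, 1], [0, 0, -0.46, 0, 0, 0, 1], [0, 0, -0.59, 0, 0, 0, 1]]

```text
time_s: 15.18
tool_pos: [0.4246, -0.306, 0.1993]
tool_rot: [180.0, 0.0, 130.5]
force: [0.6, -1.3, -0.3]
grip_width: 0.0868
grasp_force: 0.0
```

Run:
```python
from h import *
o=get_obs();print(o['qpos'].round(1),o['tool_pos'],o['tool_rot'],o['time_s'])
c=cam('wrist'); P=cloud(c); save(c,'w7')
v=(P[...,2]>.06)&(P[...,2]<.1)&(np.hypot(P[...,0]-.4245,P[...,1]+.307)<.06); q=P[v]
print(v.sum(),np.median(q,0),q.min(0),q.max(0))
n=q-q.mean(0); print(np.linalg.svd(n,full_matrices=False)[2][2])
```

```text
[ 68.7   4.6 -37.5  98.6   2.9  77.7  71.2] [ 0.42460052 -0.30596374  0.19926458] [1.79999867e+02 2.55986682e-02 1.30532417e+02] 15.1833
2479 [ 0.42122601 -0.29961098  0.08081503] [ 0.39164731 -0.33147966  0.06880621] [ 0.45313844 -0.27009879  0.08352061]
[-0.0110722   0.01398554  0.99984089]
```

Call:
servo_tool:
  series:
    - [[0, 0, -0.13, 0, 0, 0, 1], [0, 0.03, -0.26, 0, 0, 0, 1], [0, 0.06, -0.39, 0, 0, 0.03, 1], [0.05, 0.12, -0.52, 0, 0, 0.06, 1], [0.1, 0.2, -0.63, 0, 0, 0.09, 1], [0.16, 0.31, -0.667, 0, 0, 0.12, 1], [0.22, 0.42, -0.667, 0, 0, 0.15, 1], [0.28, 0.54, -0.667, 0, 0, 0.18, 1], [0.34, 0.66, -0.667, 0, 0, 0.2, 1], [0.4, 0.78, -0.667, 0, 0, 0.225, 1], [0.45, 0.87, -0.667, 0, 0, 0.225, 1], [0.45, 0.889, -0.667, 0, 0, 0.225, 1]]

```text
time_s: 16.23
tool_pos: [0.5403, -0.0223, 0.3977]
tool_rot: [179.9, -0.2, 90.6]
force: [-0.3, 1.2, 0.3]
grip_width: 0.0871
grasp_force: 0.0
```

Call:
servo_tool:
  series:
    - [[0.13, 0, 0, 0, 0, 0, 1], [0.26, 0, 0, 0, 0, 0, 1], [0.39, -0.02, 0, 0, 0, 0, 1], [0.52, -0.05, 0, 0, 0, 0, 1], [0.64, -0.1, 0, 0, 0, 0, 1], [0.75, -0.17, 0, 0, 0, 0, 1], [0.85, -0.25, 0.04, 0, 0, 0, 1], [0.92, -0.32, 0.13, 0, 0, 0, 1], [1, -0.37, 0.24, 0, 0, 0, 1], [1, -0.385, 0.37, 0, 0, 0, 1], [1, -0.385, 0.5, 0, 0, 0, 1], [1, -0.385, 0.55, 0, 0, 0, 1]]

```text
time_s: 17.23
tool_pos: [0.4216, 0.2677, 0.2274]
tool_rot: [-179.8, 0.3, 90.1]
force: [-1.1, -0.8, -0.2]
grip_width: 0.0868
grasp_force: 0.0
```

Run:
```python
from h import *
c=cam('wrist'); P=cloud(c); o=get_obs();print(o['qpos'].round(1),o['tool_pos'],o['tool_rot'],o['time_s'])
v=(abs(P[...,2]-.056)<.006)&(np.hypot(P[...,0]-.4246,P[...,1]-.281)<.035); q=P[v]
print(v.sum(),q.min(0),q.max(0),cv2.minEnclosingCircle((q[:,:2]*1000).astype(np.float32)))
save(c,'w8')
```

```text
[ 27.5   2.4 -63.6  98.3   2.2  81.2 -36.4] [0.42127273 0.26697625 0.22644327] [-179.63288818    0.27977719   90.03802135] 17.2833
1027 [0.40108867 0.25850158 0.05015376] [0.4460062  0.30373609 0.05839449] ((423.473388671875, 280.84130859375), 23.083160400390625)
```

Call:
servo_tool:
  series:
    - [[0.037, 0, 0.13, 0, 0, 0, 1], [0.037, 0, 0.26, 0, 0, 0, 1], [0.037, 0, 0.37, 0, 0, 0, 1], [0.037, 0, 0.45, 0, 0, 0, 1], [0.037, 0, 0.48, 0, 0, 0, 1], [0.037, 0, 0.48, 0, 0, 0, 1], [0.037, 0, 0.48, 0, 0, 0, 1]]

```text
time_s: 17.87
tool_pos: [0.4254, 0.2811, 0.0893]
tool_rot: [179.9, -0.1, 90.0]
force: [0.3, 0.5, 0.4]
grip_width: 0.0872
grasp_force: 0.0
```

Call:
servo_tool:
  series:
    - [[0, -0.006, 0.08, 0, 0, 0, 1], [0, -0.006, 0.17, 0, 0, 0, 1], [0, -0.006, 0.24, 0, 0, 0, 1], [0, -0.006, 0.29, 0, 0, 0, 1], [0, -0.006, 0.321, 0, 0, 0, 1], [0, -0.006, 0.321, 0, 0, 0, 1], [0, -0.006, 0.321, 0, 0, 0, 0.35], [0, -0.006, 0.321, 0, 0, 0, 0.35], [0, -0.006, 0.321, 0, 0, 0, 0.35], [0, -0.006, 0.321, 0, 0, 0, 0.35], [0, -0.006, 0.321, 0, 0, 0, 0.35], [0, -0.006, 0.321, 0, 0, 0, 0.35]]
  grip_force: 25

```text
time_s: 18.87
tool_pos: [0.4229, 0.2806, -0.0081]
tool_rot: [180.0, -0.0, 90.0]
force: [-0.1, -0.5, 0.6]
grip_width: 0.055
grasp_force: 0.0
```

Call:
servo_tool:
  series:
    - [[0, 0, 0, 0, 0, 0, 0.35], [0, 0, 0, 0, 0, 0, 0.35], [0, 0, 0, 0, 0, 0, 0.35], [0, 0, 0, 0, 0, 0, 0.35]]

```text
time_s: 19.2
tool_pos: [0.4227, 0.2805, -0.0084]
tool_rot: [180.0, 0.0, 90.0]
force: [0.3, -0.1, 2.0]
grip_width: 0.0449
grasp_force: 25.0
```

Call:
servo_tool:
  series:
    - [[0, 0, -0.03, 0, 0, 0, 0.35], [0, 0, -0.1, 0, 0, 0, 0.35], [0, 0, -0.2, 0, 0, 0, 0.35], [0, 0, -0.33, 0, 0, 0, 0.35], [0, 0, -0.46, 0, 0, 0, 0.35], [0, 0, -0.6, 0, 0, 0, 0.35], [0, 0, -0.73, 0, 0, 0, 0.35], [0, 0, -0.87, 0, 0, 0, 0.35], [0, 0, -0.97, 0, 0, 0, 0.35], [0, 0, -1, 0, 0, 0, 0.35]]

```text
time_s: 20.03
tool_pos: [0.424, 0.2824, 0.2969]
tool_rot: [179.6, -0.1, 90.0]
force: [0.5, -0.5, -1.3]
grip_width: 0.045
grasp_force: 25.0
```

Call:
servo_tool:
  series:
    - [[0, 0.04, -0.13, 0, 0, 0, 0.35], [-0.05, 0.08, -0.25, 0, 0, 0, 0.35], [-0.12, 0.12, -0.35, 0, 0, 0, 0.35], [-0.22, 0.18, -0.39, 0, 0, 0, 0.35], [-0.33, 0.25, -0.39, 0, 0, 0, 0.35], [-0.44, 0.32, -0.39, 0, 0, 0, 0.35], [-0.55, 0.36, -0.39, 0, 0, 0, 0.35], [-0.66, 0.39, -0.39, 0, 0, 0, 0.35], [-0.76, 0.39, -0.39, 0, 0, 0, 0.35], [-0.833, 0.39, -0.39, 0, 0, 0, 0.35], [-0.833, 0.39, -0.39, 0, 0, 0, 0.35]]

```text
time_s: 20.95
tool_pos: [0.5399, 0.0239, 0.4074]
tool_rot: [-179.9, 0.1, 89.5]
force: [0.8, 0.1, -1.6]
grip_width: 0.0451
grasp_force: 25.0
```

Run:
```python
from h import *
o=get_obs();print(o['qpos'].round(1),o['tool_pos'])
A=np.vstack([cloud(cam('top')).reshape(-1,3),cloud(cam('scene')).reshape(-1,3),np.load('w2.npy').reshape(-1,3)])
for x in np.arange(.2,.6,.05):
    b=A[(abs(A[:,0]-x)<.025)&(A[:,1]<0)&(A[:,1]>-.16)&(A[:,2]>.09)&(A[:,2]<.36)]
    print(x.round(2),len(b),np.percentile(b[:,1],[0,1]).round(3) if len(b) else '', b[:,2].max() if len(b) else '')
```

```text
[ 43.6   9.7 -57.3  72.7   8.4 102.  -12.1] [0.539912   0.02392391 0.40739345]
0.2 144 [-0.021 -0.018] 0.3097530020880309
0.25 470 [-0.057 -0.056] 0.31240708662031136
0.3 693 [-0.063 -0.06 ] 0.2950254399618846
0.35 176 [-0.034 -0.033] 0.27903686287644536
0.4 34 [-0.025 -0.024] 0.2653610234473782
0.45 265 [-0.03  -0.028] 0.2268664439394794
0.5 509 [-0.029 -0.027] 0.2237196355955836
0.55 0
```

Call:
servo_tool:
  series:
    - [[-0.08, 0, 0, 0, 0, 0, 0.35], [-0.19, 0, 0, 0, 0, 0, 0.35], [-0.31, -0.03, 0, 0, 0, 0, 0.35], [-0.43, -0.08, 0, 0, 0, 0, 0.35], [-0.55, -0.15, 0, 0, 0, 0, 0.35], [-0.65, -0.22, 0.02, 0, 0, 0, 0.35], [-0.72, -0.29, 0.1, 0, 0, 0, 0.35], [-0.745, -0.315, 0.22, 0, 0, 0, 0.35], [-0.745, -0.315, 0.35, 0, 0, 0, 0.35], [-0.745, -0.315, 0.48, 0, 0, 0, 0.35], [-0.745, -0.315, 0.6, 0, 0, 0, 0.35], [-0.745, -0.315, 0.6, 0, 0, 0, 0.35]]

```text
time_s: 22.05
tool_pos: [0.4406, -0.1889, 0.2215]
tool_rot: [-179.4, -0.4, 90.2]
force: [-0.9, 0.6, -1.4]
grip_width: 0.0457
grasp_force: 25.0
```

Call:
servo_tool:
  series:
    - [[0, 0, 0.1, 0, 0, 0, 0.35], [0, 0, 0.22, 0, 0, 0, 0.35], [0, 0, 0.33, 0, 0, 0, 0.35], [0, 0, 0.43, 0, 0, 0, 0.35], [0, 0, 0.5, 0, 0, 0, 0.35], [0, 0, 0.54, 0, 0, 0, 0.35], [0, 0, 0.55, 0, 0, 0, 0.35], [0, 0, 0.55, 0, 0, 0, 0.35]]

```text
time_s: 22.72
tool_pos: [0.4462, -0.1924, 0.0645]
tool_rot: [180.0, -0.0, 90.1]
force: [0.2, 0.1, 0.6]
grip_width: 0.045
grasp_force: 25.0
```

Call:
servo_tool:
  series:
    - [[-0.012, -0.002, 0.03, 0, 0, 0, 0.35], [-0.012, -0.002, 0.09, 0, 0, 0, 0.35], [-0.012, -0.002, 0.14, 0, 0, 0, 0.35], [-0.012, -0.002, 0.18, 0, 0, 0, 0.35], [-0.012, -0.002, 0.2, 0, 0, 0, 0.35], [-0.012, -0.002, 0.21, 0, 0, 0, 0.35], [-0.012, -0.002, 0.212, 0, 0, 0, 0.35], [-0.012, -0.002, 0.212, 0, 0, 0, 0.35]]

```text
time_s: 23.38
tool_pos: [0.4452, -0.1968, 0.0006]
tool_rot: [179.9, 0.0, 90.0]
force: [0.0, 0.2, -1.2]
grip_width: 0.0451
grasp_force: 25.0
```

Call:
servo_tool:
  series:
    - [[0, 0, 0.004, 0, 0, 0, 0.4], [0, 0, 0.004, 0, 0, 0, 0.5], [0, 0, 0.004, 0, 0, 0, 0.6], [0, 0, 0.004, 0, 0, 0, 0.75], [0, 0, 0.004, 0, 0, 0, 0.85], [0, 0, 0.004, 0, 0, 0, 0.85], [0, 0, -0.03, 0, 0, 0, 0.85], [0, 0, -0.1, 0, 0, 0, 0.85], [0, 0, -0.2, 0, 0, 0, 0.85], [0, 0, -0.33, 0, 0, 0, 0.85], [0, 0, -0.46, 0, 0, 0, 0.85], [0, 0, -0.59, 0, 0, 0, 0.85]]

```text
time_s: 24.38
tool_pos: [0.4443, -0.1958, 0.1793]
tool_rot: [180.0, 0.0, 90.1]
force: [-0.0, -1.4, -0.3]
grip_width: 0.0738
grasp_force: 0.0
```

Run:
```python
from h import *
o=get_obs();print(o['qpos'].round(1),o['tool_pos'],o['tool_rot'],o['time_s'])
c=cam('wrist'); P=cloud(c); save(c,'w9')
for x,y,z in((.4455,-.196,.065),):
    v=(abs(P[...,2]-z)<.015)&(np.hypot(P[...,0]-x,P[...,1]-y)<.035); q=P[v]
    print(v.sum(),np.median(q,0),q.min(0),q.max(0))
```

```text
[ 68.3   0.  -47.1 104.8   0.   75.2  21.3] [ 0.44429434 -0.19583915  0.17932973] [1.79984413e+02 1.32287096e-02 9.00544014e+01] 24.3833
1394 [ 0.44451029 -0.1946646   0.06466699] [ 0.42256961 -0.21812526  0.05098474] [ 0.4678701  -0.17392522  0.06703605]
```

Call:
servo_tool:
  series:
    - [[0, 0, -0.13, 0, 0, 0, 0.85], [0, 0.03, -0.26, 0, 0, 0, 0.85], [0, 0.06, -0.4, 0, 0, 0, 0.85], [0, 0.12, -0.53, 0, 0, 0, 0.85], [0.05, 0.2, -0.65, 0, 0, 0, 0.85], [0.15, 0.28, -0.72, 0, 0, 0, 0.85], [0.28, 0.34, -0.737, 0, 0, 0, 0.85], [0.42, 0.385, -0.737, 0, 0, 0, 0.85], [0.55, 0.385, -0.737, 0, 0, 0, 0.85], [0.68, 0.385, -0.737, 0, 0, 0, 0.85], [0.82, 0.385, -0.737, 0, 0, 0, 0.85], [0.953, 0.385, -0.737, 0, 0, 0, 0.85]]

```text
time_s: 25.43
tool_pos: [0.5595, 0.0879, 0.3985]
tool_rot: [180.0, -0.0, 90.0]
force: [0.7, -0.5, 0.6]
grip_width: 0.0741
grasp_force: 0.0
```

Call:
servo_tool:
  series:
    - [[0.05, 0, 0, 0, 0, 0, 0.85], [0.15, 0, 0.05, 0, 0, 0, 0.85], [0.2, -0.03, 0.18, 0, 0, 0, 0.85], [0.2, -0.07, 0.31, 0, 0, 0, 0.85], [0.2, -0.07, 0.44, 0, 0, 0, 0.85], [0.2, -0.07, 0.57, 0, 0, 0, 0.85], [0.2, -0.07, 0.7, 0, 0, 0, 0.85], [0.2, -0.07, 0.7, 0, 0, 0, 0.85]]

```text
time_s: 26.1
tool_pos: [0.5338, 0.1434, 0.181]
tool_rot: [-179.3, 0.2, 90.0]
force: [-2.0, -0.7, -0.8]
grip_width: 0.0741
grasp_force: 0.0
```

Run:
```python
from h import *
c=cam('wrist'); P=cloud(c); o=get_obs();print(o['qpos'].round(1),o['tool_pos'],o['tool_rot'],o['time_s'])
v=(P[...,2]>.035)&(P[...,2]<.09)&(np.hypot(P[...,0]-.536,P[...,1]-.184)<.04); v[248:]=0; q=P[v]
print(v.sum(),q.min(0),q.max(0))
for a,b in((.035,.045),(.045,.052),(.055,.063),(.063,.075)):
    w=q[(q[:,2]>a)&(q[:,2]<b)]
    if len(w): print(a,len(w),w.min(0).round(4),w.max(0).round(4),w.mean(0).round(4))
save(c,'w10')
```

```text
[ 34.   14.9 -59.9  94.8  13.   78.4 -27.9] [0.53621279 0.14448063 0.18523974] [-1.79606189e+02  9.43341932e-02  9.00183980e+01] 26.15
497 [0.52771892 0.17109131 0.03522467] [0.55475224 0.19799788 0.06840112]
0.035 230 [0.5277 0.1711 0.0352] [0.5548 0.198  0.0436] [0.5409 0.187  0.0394]
0.045 130 [0.5313 0.1746 0.0466] [0.5509 0.194  0.052 ] [0.5408 0.185  0.0508]
0.055 17 [0.5356 0.1823 0.0555] [0.5462 0.1899 0.0627] [0.5394 0.1878 0.0594]
0.063 83 [0.5357 0.1798 0.0631] [0.5461 0.1893 0.0684] [0.5412 0.1847 0.0658]
```

View pics/w10.png

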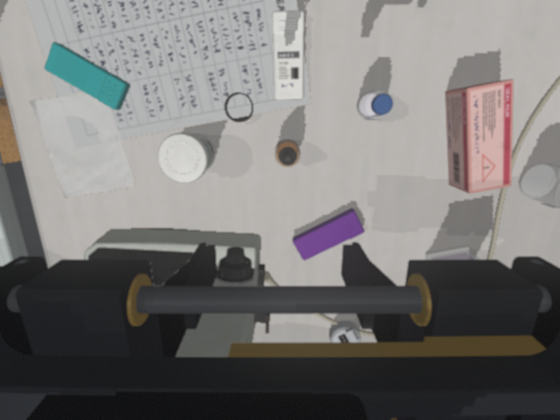

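Call:
servo_tool:
  series:
    - [[0.08, 0.01, 0, 0, 0, 0, 0.85], [0.125, 0.01, 0.05, 0, 0, 0, 0.85], [0.125, 0.01, 0.12, 0, 0, 0, 0.85], [0.125, 0.01, 0.2, 0, 0, 0, 0.85], [0.125, 0.01, 0.25, 0, 0, 0, 0.85], [0.125, 0.01, 0.26, 0, 0, 0, 0.85], [0.125, 0.01, 0.26, 0, 0, 0, 0.85], [0.125, 0.01, 0.26, 0, 0, 0, 0.85]]

```text
time_s: 26.82
tool_pos: [0.5437, 0.1841, 0.1127]
tool_rot: [179.8, -0.1, 90.0]
force: [-0.2, 0.2, -0.1]
grip_width: 0.0743
grasp_force: 0.0
```

Call:
servo_tool:
  series:
    - [[0, -0.009, 0.09, 0, 0, 0, 0.85], [0, -0.009, 0.2, 0, 0, 0, 0.85], [0, -0.009, 0.3, 0, 0, 0, 0.85], [0, -0.009, 0.38, 0, 0, 0, 0.85], [0, -0.009, 0.43, 0, 0, 0, 0.8], [0, -0.009, 0.455, 0, 0, 0, 0.7], [0, -0.009, 0.459, 0, 0, 0, 0.6], [0, -0.009, 0.459, 0, 0, 0, 0.5], [0, -0.009, 0.459, 0, 0, 0, 0.25], [0, -0.009, 0.459, 0, 0, 0, 0.2], [0, -0.009, 0.459, 0, 0, 0, 0.2], [0, -0.009, 0.459, 0, 0, 0, 0.2]]
  grip_force: 20

```text
time_s: 27.82
tool_pos: [0.5399, 0.1833, -0.0269]
tool_rot: [179.9, -0.0, 90.0]
force: [0.5, 0.7, 0.3]
grip_width: 0.0306
grasp_force: 0.1
```

Call:
servo_tool:
  series:
    - [[0, 0, 0, 0, 0, 0, 0.2], [0, 0, 0, 0, 0, 0, 0.2], [0, 0, 0, 0, 0, 0, 0.2], [0, 0, 0, 0, 0, 0, 0.2], [0, 0, 0, 0, 0, 0, 0.2]]

```text
time_s: 28.23
tool_pos: [0.5399, 0.1833, -0.027]
tool_rot: [179.9, 0.0, 90.0]
force: [-0.7, -1.5, 5.4]
grip_width: 0.0284
grasp_force: 20.0
```

Call:
servo_tool:
  series:
    - [[0, 0, 0, 0, 0, 0, 0.5], [0, 0, 0, 0, 0, 0, 0.5], [0, 0, -0.01, 0, 0, 0, 0.5], [0, 0, -0.02, 0, 0, 0, 0.5], [0, 0, -0.027, 0, 0, 0, 0.5], [0, 0, -0.027, 0, 0, 0, 0.5], [0, 0, -0.027, 0, 0, 0, 0.2], [0, 0, -0.027, 0, 0, 0, 0.2], [0, 0, -0.027, 0, 0, 0, 0.2], [0, 0, -0.027, 0, 0, 0, 0.2], [0, 0, -0.027, 0, 0, 0, 0.2], [0, 0, -0.027, 0, 0, 0, 0.2]]

```text
time_s: 29.23
tool_pos: [0.5392, 0.1832, -0.0197]
tool_rot: [-180.0, 0.0, 90.0]
force: [-0.5, -0.0, 1.0]
grip_width: 0.0285
grasp_force: 20.0
```

Call:
servo_tool:
  series:
    - [[0, 0, 0, 0, 0, 0, 0.2], [0, 0, 0, 0, 0, 0, 0.2], [0, 0, 0, 0, 0, 0, 0.2]]

```text
time_s: 29.48
tool_pos: [0.5392, 0.1832, -0.0196]
tool_rot: [-180.0, 0.0, 90.0]
force: [-0.3, 0.2, -0.6]
grip_width: 0.0284
grasp_force: 20.0
```

Call:
servo_tool:
  series:
    - [[0, 0, -0.03, 0, 0, 0, 0.2], [0, 0, -0.1, 0, 0, 0, 0.2], [0, 0, -0.2, 0, 0, 0, 0.2], [0, 0, -0.33, 0, 0, 0, 0.2], [0, 0, -0.46, 0, 0, 0, 0.2], [0, 0, -0.6, 0, 0, 0, 0.2], [0, 0, -0.73, 0, 0, 0, 0.2], [0, 0, -0.87, 0, 0, 0, 0.2], [0, 0, -0.97, 0, 0, 0, 0.2], [0, 0, -1, 0, 0, 0, 0.2]]

```text
time_s: 30.32
tool_pos: [0.541, 0.185, 0.2868]
tool_rot: [179.5, -0.1, 90.0]
force: [0.7, 0.5, -0.2]
grip_width: 0.0284
grasp_force: 20.0
```

Call:
servo_tool:
  series:
    - [[0, 0.04, -0.13, 0, 0, 0, 0.2], [-0.02, 0.08, -0.25, 0, 0, 0, 0.2], [-0.07, 0.1, -0.35, 0, 0, 0, 0.2], [-0.17, 0.1, -0.4, 0, 0, 0, 0.2], [-0.29, 0.1, -0.4, 0, 0, 0, 0.2], [-0.41, 0.1, -0.4, 0, 0, 0, 0.2], [-0.53, 0.1, -0.4, 0, 0, 0, 0.2], [-0.65, 0.1, -0.4, 0, 0, 0, 0.2], [-0.77, 0.1, -0.4, 0, 0, 0, 0.2], [-0.88, 0.1, -0.4, 0, 0, 0, 0.2], [-0.97, 0.1, -0.4, 0, 0, 0, 0.2], [-1, 0.1, -0.4, 0, 0, 0, 0.2]]

```text
time_s: 31.32
tool_pos: [0.5686, -0.123, 0.3995]
tool_rot: [-179.9, 0.1, 89.6]
force: [-0.2, -0.7, -1.1]
grip_width: 0.0288
grasp_force: 20.0
```

Call:
servo_tool:
  series:
    - [[-0.08, -0.02, 0, 0, 0, 0, 0.2], [-0.19, -0.06, 0, 0, 0, 0, 0.2], [-0.29, -0.105, 0.05, 0, 0, 0, 0.2], [-0.32, -0.105, 0.16, 0, 0, 0, 0.2], [-0.32, -0.105, 0.28, 0, 0, 0, 0.2], [-0.32, -0.105, 0.4, 0, 0, 0, 0.2], [-0.32, -0.105, 0.52, 0, 0, 0, 0.2], [-0.32, -0.105, 0.64, 0, 0, 0, 0.2], [-0.32, -0.105, 0.76, 0, 0, 0, 0.2], [-0.32, -0.105, 0.86, 0, 0, 0, 0.2], [-0.32, -0.105, 0.92, 0, 0, 0, 0.2], [-0.32, -0.105, 0.95, 0, 0, 0, 0.2]]

```text
time_s: 32.32
tool_pos: [0.5356, -0.211, 0.1122]
tool_rot: [-179.7, -0.2, 90.1]
force: [-0.6, -0.9, -0.7]
grip_width: 0.0281
grasp_force: 20.0
```

Call:
servo_tool:
  series:
    - [[0, 0, 0.04, 0, 0, 0, 0.2], [0, 0, 0.1, 0, 0, 0, 0.2], [0, 0, 0.15, 0, 0, 0, 0.2], [0, 0, 0.18, 0, 0, 0, 0.2], [0, 0, 0.2, 0, 0, 0, 0.2], [0, 0, 0.2, 0, 0, 0, 0.2], [0, 0, 0.2, 0, 0, 0, 0.2]]

```text
time_s: 32.9
tool_pos: [0.5384, -0.2127, 0.0561]
tool_rot: [179.9, 0.0, 90.0]
force: [-0.5, -0.1, 0.2]
grip_width: 0.0284
grasp_force: 20.0
```

Call:
servo_tool:
  series:
    - [[-0.003, -0.003, 0.04, 0, 0, 0, 0.2], [-0.003, -0.003, 0.1, 0, 0, 0, 0.2], [-0.003, -0.003, 0.15, 0, 0, 0, 0.2], [-0.003, -0.003, 0.185, 0, 0, 0, 0.2], [-0.003, -0.003, 0.205, 0, 0, 0, 0.2], [-0.003, -0.003, 0.216, 0, 0, 0, 0.2], [-0.003, -0.003, 0.22, 0, 0, 0, 0.2], [-0.003, -0.003, 0.22, 0, 0, 0, 0.2]]

```text
time_s: 33.57
tool_pos: [0.5373, -0.2136, -0.0103]
tool_rot: [180.0, 0.0, 90.0]
force: [0.1, -0.3, -1.1]
grip_width: 0.0282
grasp_force: 20.0
```

Call:
servo_tool:
  series:
    - [[0, 0, 0.002, 0, 0, 0, 0.25], [0, 0, 0.002, 0, 0, 0, 0.3], [0, 0, 0.002, 0, 0, 0, 0.4], [0, 0, 0.002, 0, 0, 0, 0.55], [0, 0, 0.002, 0, 0, 0, 0.55], [0, 0, 0.002, 0, 0, 0, 0.55], [0, 0, -0.04, 0, 0, 0, 0.55], [0, 0, -0.12, 0, 0, 0, 0.55], [0, 0, -0.24, 0, 0, 0, 0.55], [0, 0, -0.36, 0, 0, 0, 0.55], [0, 0, -0.5, 0, 0, 0, 0.55], [0, 0, -0.63, 0, 0, 0, 0.55]]

```text
time_s: 34.57
tool_pos: [0.5368, -0.2131, 0.1815]
tool_rot: [180.0, 0.0, 90.1]
force: [-0.1, -0.9, 0.4]
grip_width: 0.0482
grasp_force: 0.0
```

Run:
```python
from h import *
o=get_obs();print(o['qpos'].round(1),o['tool_pos'],o['tool_rot'],o['time_s'])
c=cam('wrist'); P=cloud(c); save(c,'w11'); s=cam('scene'); save(s,'s11')
v=(P[...,2]>.04)&(P[...,2]<.09)&(np.hypot(P[...,0]-.5375,P[...,1]+.2135)<.03); v[248:]=0; q=P[v]; print(v.sum(),q.min(0),q.max(0))
w=q[q[:,2]>.072]; print(len(w),w.mean(0))
```

```text
[ 63.5  16.  -52.6  92.6  13.   77.8   9.2] [ 0.53679399 -0.21305687  0.18146128] [1.79960748e+02 2.59354728e-02 9.00523770e+01] 34.5667
494 [ 0.52331649 -0.22587278  0.04017631] [ 0.55087601 -0.19824959  0.07795552]
74 [ 0.5369649  -0.21201014  0.07508203]
```

Call:
servo_tool:
  series:
    - [[0, 0, -0.13, 0, 0, 0, 0.7], [0, 0, -0.26, 0, 0, 0, 0.7], [0, 0.03, -0.4, 0, 0, 0, 0.7], [0.05, 0.06, -0.53, 0, 0, 0, 0.7], [0.12, 0.08, -0.65, 0, 0, 0, 0.7], [0.22, 0.08, -0.72, 0, 0, 0, 0.7], [0.34, 0.08, -0.75, 0, 0, 0, 0.7], [0.47, 0.08, -0.75, 0, 0, 0, 0.7], [0.6, 0.08, -0.75, 0, 0, 0, 0.7], [0.73, 0.08, -0.75, 0, 0, 0, 0.7], [0.86, 0.08, -0.75, 0, 0, 0, 0.7], [1, 0.08, -0.75, 0, 0, 0, 0.7]]

```text
time_s: 35.67
tool_pos: [0.5604, 0.0874, 0.4041]
tool_rot: [179.9, 0.1, 89.9]
force: [0.6, 0.3, 0.1]
grip_width: 0.0608
grasp_force: 0.0
```

Call:
servo_tool:
  series:
    - [[0.12, 0, 0, 0, 0, 0, 0.7], [0.25, -0.02, 0.04, 0, 0, 0, 0.7], [0.37, -0.04, 0.13, 0, 0, 0, 0.7], [0.46, -0.05, 0.25, 0, 0, 0, 0.7], [0.51, -0.05, 0.38, 0, 0, 0, 0.7], [0.51, -0.05, 0.51, 0, 0, 0, 0.7], [0.51, -0.05, 0.62, 0, 0, 0, 0.7], [0.51, -0.05, 0.68, 0, 0, 0, 0.7], [0.51, -0.05, 0.68, 0, 0, 0, 0.7], [0.51, -0.05, 0.68, 0, 0, 0, 0.7]]

```text
time_s: 36.5
tool_pos: [0.5455, 0.2389, 0.1995]
tool_rot: [-179.9, 0.0, 90.0]
force: [0.8, 0.1, 1.1]
grip_width: 0.0606
grasp_force: 0.0
```

Run:
```python
from h import *
c=cam('wrist'); P=cloud(c); o=get_obs();print(o['qpos'].round(1),o['tool_pos'],o['tool_rot'],o['time_s'])
v=(P[...,2]>.009)&(P[...,2]<.022)&(np.hypot(P[...,0]-.541,P[...,1]-.285)<.065); v[248:]=0
m=cv2.morphologyEx(v.astype(np.uint8),cv2.MORPH_OPEN,np.ones((3,3))); k,l,s,ce=cv2.connectedComponentsWithStats(m); i=1+s[1:,4].argmax()
q=P[l==i]; e=cv2.minAreaRect((q[:,:2]*1000).astype(np.float32)); print(s[i],e,np.percentile(q[:,2],[5,50,95]))
save(c,'w12')
v=(abs(P[...,2]-.072)<.0)
```

```text
[ 22.3  21.1 -61.1  88.2  18.6  81.6 -39.9] [0.54637247 0.23949666 0.20096833] [ 1.79918811e+02 -4.75780020e-02  8.99997054e+01] 36.55
[ 261  106   29   73 1986] ((540.9244995117188, 288.723388671875), (34.38465118408203, 89.02418518066406), 0.4892995059490204) [0.01238257 0.01407806 0.01570174]
```

View pics/w12.png

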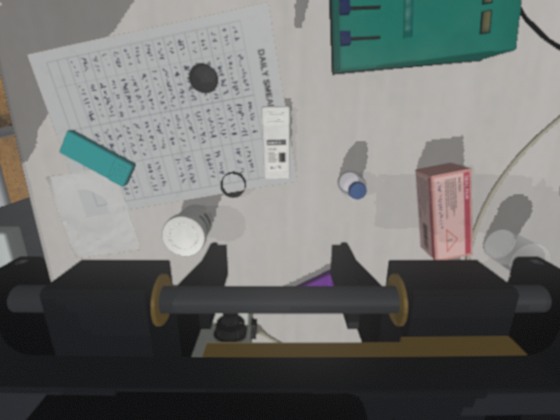

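Run:
```python
from h import *
c=cam('wrist'); M=np.array(c['mount']); h,w=c['depth'].shape; v,u=np.mgrid[:h,:w]
n=cv2.undistortPoints(np.c_[u.ravel(),v.ravel()].astype(float).reshape(-1,1,2),c['K'],c['d']).reshape(-1,2)
T=((np.c_[n,np.ones(len(n))]*c['depth'].ravel()[:,None])@M[:3,:3].T+M[:3,3])
m=(abs(T[:,0])<.06)&(T[:,2]<-.03)&(T[:,2]>-.2)
for y in np.arange(-.1,.101,.02):
    f=T[m&(abs(T[:,1]-y)<.01)]
    if len(f): i=f[:,2].argmax(); print(y.round(2),len(f),f[i].round(3),'x',f[:,0].min().round(3),f[:,0].max().round(3))
```

```text
-0.08 4269 [ 0.031 -0.081 -0.107] x 0.003 0.041
-0.06 8037 [ 0.04  -0.064 -0.113] x 0.018 0.042
-0.04 15677 [ 0.011 -0.031 -0.038] x -0.009 0.042
-0.02 8172 [-0.001 -0.03  -0.085] x -0.001 0.037
0.0 8943 [ 0.035  0.007 -0.119] x 0.025 0.037
0.02 8519 [ 0.01   0.03  -0.044] x -0.006 0.037
0.04 15060 [ 0.013  0.037 -0.037] x -0.009 0.042
0.06 8536 [ 0.04   0.061 -0.112] x -0.006 0.042
0.08 4309 [ 0.031  0.08  -0.108] x -0.028 0.041
```

Call:
servo_tool:
  series:
    - [[0.1, -0.016, 0.05, 0, 0, 0, 0.7], [0.164, -0.016, 0.16, 0, 0, 0, 0.7], [0.164, -0.016, 0.28, 0, 0, 0, 0.7], [0.164, -0.016, 0.4, 0, 0, 0, 0.7], [0.164, -0.016, 0.5, 0, 0, 0, 0.7], [0.164, -0.016, 0.57, 0, 0, 0, 0.7], [0.164, -0.016, 0.6, 0, 0, 0, 0.7], [0.164, -0.016, 0.6, 0, 0, 0, 0.7], [0.164, -0.016, 0.6, 0, 0, 0, 0.7]]

```text
time_s: 37.35
tool_pos: [0.5424, 0.2891, 0.0213]
tool_rot: [179.9, -0.1, 90.0]
force: [0.3, -0.3, 0.7]
grip_width: 0.0609
grasp_force: 0.0
```

Call:
servo_tool:
  series:
    - [[0, -0.004, 0.05, 0, 0, 0, 0.7], [0, -0.004, 0.1, 0, 0, 0, 0.7], [0, -0.004, 0.14, 0, 0, 0, 0.7], [0, -0.004, 0.165, 0, 0, 0, 0.7], [0, -0.004, 0.17, 0, 0, 0, 0.7], [0, -0.004, 0.17, 0, 0, 0, 0.6], [0, -0.004, 0.17, 0, 0, 0, 0.5], [0, -0.004, 0.17, 0, 0, 0, 0.3], [0, -0.004, 0.17, 0, 0, 0, 0.3], [0, -0.004, 0.17, 0, 0, 0, 0.3], [0, -0.004, 0.17, 0, 0, 0, 0.3], [0, -0.004, 0.17, 0, 0, 0, 0.3]]
  grip_force: 25

```text
time_s: 38.35
tool_pos: [0.5403, 0.2884, -0.0311]
tool_rot: [180.0, -0.0, 90.0]
force: [0.2, 0.5, 1.7]
grip_width: 0.0335
grasp_force: 25.0
```

Call:
servo_tool:
  series:
    - [[0, 0, 0, 0, 0, 0, 0.3], [0, 0, 0, 0, 0, 0, 0.3], [0, 0, -0.03, 0, 0, 0, 0.3], [0, 0, -0.08, 0, 0, 0, 0.3], [0, 0, -0.16, 0, 0, 0, 0.3], [0, 0, -0.28, 0, 0, 0, 0.3], [0, 0, -0.41, 0, 0, 0, 0.3], [0, 0, -0.54, 0, 0, 0, 0.3], [0, 0, -0.67, 0, 0, 0, 0.3], [0, 0, -0.8, 0, 0, 0, 0.3], [0, 0, -0.93, 0, 0, 0, 0.3], [0, 0, -1, 0, 0, 0, 0.3]]

```text
time_s: 39.35
tool_pos: [0.5403, 0.2898, 0.2748]
tool_rot: [179.7, -0.2, 90.1]
force: [0.3, 1.6, 0.0]
grip_width: 0.0336
grasp_force: 25.0
```

Call:
servo_tool:
  series:
    - [[0, 0.04, -0.13, 0, 0, 0, 0.3], [-0.03, 0.08, -0.26, 0, 0, 0, 0.3], [-0.08, 0.1, -0.38, 0, 0, 0, 0.3], [-0.17, 0.1, -0.44, 0, 0, 0, 0.3], [-0.29, 0.1, -0.44, 0, 0, 0.01, 0.3], [-0.41, 0.1, -0.44, 0, 0, 0.02, 0.3], [-0.53, 0.1, -0.44, 0, 0, 0.03, 0.3], [-0.65, 0.1, -0.44, 0, 0, 0.04, 0.3], [-0.77, 0.1, -0.44, 0, 0, 0.05, 0.3], [-0.88, 0.1, -0.44, 0, 0, 0.06, 0.3], [-0.97, 0.1, -0.44, 0, 0, 0.064, 0.3], [-1, 0.1, -0.44, 0, 0, 0.064, 0.3]]

```text
time_s: 40.35
tool_pos: [0.5696, -0.0174, 0.4012]
tool_rot: [180.0, 0.1, 78.0]
force: [0.1, -1.2, -0.8]
grip_width: 0.0337
grasp_force: 25.0
```

Call:
servo_tool:
  series:
    - [[-0.08, 0, 0, 0, 0, 0, 0.3], [-0.19, 0, 0, 0, 0, 0, 0.3], [-0.31, 0, 0, 0, 0, 0, 0.3], [-0.43, 0.01, 0, 0, 0, 0, 0.3], [-0.55, 0.02, 0, 0, 0, 0, 0.3], [-0.67, 0.027, 0, 0, 0, 0, 0.3], [-0.79, 0.027, 0, 0, 0, 0, 0.3], [-0.89, 0.027, 0.06, 0, 0, 0, 0.3], [-0.97, 0.027, 0.15, 0, 0, 0, 0.3], [-1, 0.027, 0.27, 0, 0, 0, 0.3], [-1, 0.027, 0.39, 0, 0, 0, 0.3], [-1, 0.027, 0.5, 0, 0, 0, 0.3]]

```text
time_s: 41.35
tool_pos: [0.5177, -0.3068, 0.2492]
tool_rot: [180.0, -0.0, 78.5]
force: [0.9, -0.2, -0.4]
grip_width: 0.0335
grasp_force: 25.0
```

Call:
servo_tool:
  series:
    - [[-0.04, 0, 0.08, 0, 0, 0, 0.3], [-0.056, 0, 0.2, 0, 0, 0, 0.3], [-0.056, 0, 0.32, 0, 0, 0, 0.3], [-0.056, 0, 0.42, 0, 0, 0, 0.3], [-0.056, 0, 0.5, 0, 0, 0, 0.3], [-0.056, 0, 0.55, 0, 0, 0, 0.3], [-0.056, 0, 0.55, 0, 0, 0, 0.3], [-0.056, 0, 0.55, 0, 0, 0, 0.3]]

```text
time_s: 42.02
tool_pos: [0.5149, -0.3225, 0.0858]
tool_rot: [-180.0, -0.1, 78.6]
force: [-0.3, -1.5, 0.1]
grip_width: 0.0336
grasp_force: 25.0
```

Run:
```python
from h import *
c=cam('wrist'); P=cloud(c); o=get_obs();print(o['qpos'].round(1),o['tool_pos'],o['tool_rot'],o['time_s'],o['grip_width'])
save(c,'w13')
a=c['frame'][:400]; s=cam('scene')['frame'][110:240,310:470]
cv2.imwrite('pics/w13c.png',np.hstack([cv2.resize(a,(420,300)),cv2.resize(s,(370,300))])[...,::-1])
```

```text
[ 66.6  23.4 -46.   95.   17.7  69.1   5.1] [ 0.51575812 -0.32315406  0.0869638 ] [1.79901930e+02 2.92797589e-03 7.85594294e+01] 42.0667 0.03343448647303038
```

View pics/w13c.png

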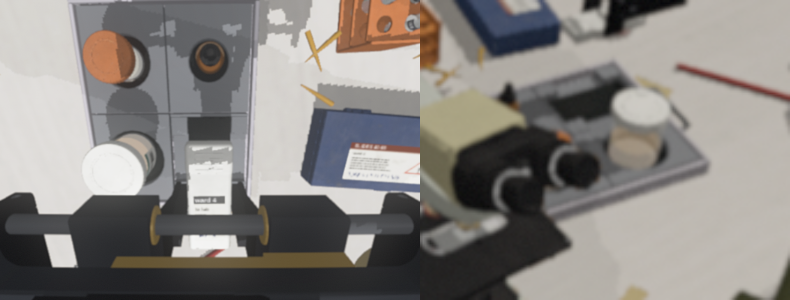

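Call:
servo_tool:
  series:
    - [[0, 0, 0.06, 0, 0, 0, 0.3], [0, 0, 0.13, 0, 0, 0, 0.3], [0, 0, 0.2, 0, 0, 0, 0.3], [0, 0, 0.26, 0, 0, 0, 0.3], [0, 0, 0.3, 0, 0, 0, 0.3], [0, 0, 0.33, 0, 0, 0, 0.3], [0, 0, 0.34, 0, 0, 0, 0.3], [0, 0, 0.34, 0, 0, 0, 0.3]]

```text
time_s: 42.78
tool_pos: [0.5149, -0.3239, -0.0163]
tool_rot: [180.0, 0.0, 78.5]
force: [0.0, -0.4, -0.2]
grip_width: 0.034
grasp_force: 25.0
```

Call:
servo_tool:
  series:
    - [[0, 0, 0.006, 0, 0, 0, 0.3], [0, 0, 0.012, 0, 0, 0, 0.3], [0, 0, 0.016, 0, 0, 0, 0.3], [0, 0, 0.018, 0, 0, 0, 0.3], [0, 0, 0.018, 0, 0, 0, 0.3]]

```text
time_s: 43.2
tool_pos: [0.5146, -0.3239, -0.0218]
tool_rot: [180.0, 0.0, 78.5]
force: [-0.4, -0.1, -0.3]
grip_width: 0.0337
grasp_force: 25.0
```

Within a fraction of a mm of the floor; release with a small opening and rise straight up.

Call:
servo_tool:
  series:
    - [[0, 0, 0, 0, 0, 0, 0.42], [0, 0, 0, 0, 0, 0, 0.45], [0, 0, 0, 0, 0, 0, 0.5], [0, 0, 0, 0, 0, 0, 0.55], [0, 0, 0, 0, 0, 0, 0.55], [0, 0, -0.03, 0, 0, 0, 0.55], [0, 0, -0.08, 0, 0, 0, 0.55], [0, 0, -0.18, 0, 0, 0, 0.55], [0, 0, -0.31, 0, 0, 0, 0.55], [0, 0, -0.44, 0, 0, 0, 0.55], [0, 0, -0.57, 0, 0, 0, 0.55], [0, 0, -0.7, 0, 0, 0, 0.55]]

```text
time_s: 44.2
tool_pos: [0.5147, -0.3233, 0.1918]
tool_rot: [179.9, 0.1, 78.5]
force: [0.9, -1.2, -0.4]
grip_width: 0.0475
grasp_force: 0.0
```

Call:
servo_tool:
  series:
    - [[-0.05, 0, -0.1, 0, 0, 0, 0.55], [-0.15, 0, -0.2, 0, 0, 0, 0.55], [-0.25, 0, -0.3, 0, 0, 0, 0.55], [-0.33, 0, -0.4, 0, 0, 0, 0.55], [-0.33, 0, -0.5, 0, 0, 0, 0.55], [-0.33, 0, -0.5, 0, 0, 0, 0.55], [-0.33, 0, -0.5, 0, 0, 0, 0.55]]

```text
time_s: 44.78
tool_pos: [0.4959, -0.4206, 0.3416]
tool_rot: [179.7, 0.1, 78.5]
force: [-0.2, -0.3, -0.7]
grip_width: 0.0482
grasp_force: 0.0
```

Run:
```python
from h import *
c=cam('wrist'); P=cloud(c); o=get_obs();print(o['tool_pos'],o['time_s'])
for n,x,y,z in(('L',.4245,-.307,.081),('S',.4455,-.196,.065),('D',.5375,-.2135,.077)):
    v=(abs(P[...,2]-z)<.005)&(np.hypot(P[...,0]-x,P[...,1]-y)<.045); v[248:]=0; q=P[v]; print(n,v.sum(),((q.min(0)+q.max(0))/2).round(4),np.median(q[:,2]).round(4),np.linalg.svd(q-q.mean(0),full_matrices=False)[2][2].round(3))
f=cv2.cvtColor(c['frame'],cv2.COLOR_RGB2HSV)
v=(abs(P[...,2]-.0235)<.003)&(np.hypot(P[...,0]-.515,P[...,1]+.3235)<.06); v[248:]=0
k,l,s,ce=cv2.connectedComponentsWithStats(v.astype(np.uint8)); i=1+s[1:,4].argmax(); q=P[l==i]
print('mailer',len(q),cv2.minAreaRect((q[:,:2]*1000).astype(np.float32)),np.percentile(q[:,2],[5,50,95]),np.linalg.svd(q-q.mean(0),full_matrices=False)[2][2].round(3))
t=cam('scene')['frame'][170:330,80:290]
cv2.imwrite('pics/fin.png',np.hstack([cv2.resize(c['frame'][:300],(450,300)),cv2.resize(t,(350,300))])[...,::-1])
```

```text
[ 0.49539056 -0.4199498   0.33961242] 44.8333
L 1475 [ 0.4228 -0.3001  0.0798] 0.0807 [0.002 0.001 1.   ]
S 930 [ 0.4457 -0.1965  0.0639] 0.0648 [-0.008  0.016 -1.   ]
D 55 [ 0.5373 -0.212   0.0756] 0.0745 [-0.13   0.106 -0.986]
mailer 1219 ((513.3490600585938, -323.0010986328125), (89.62703704833984, 33.6320915222168), 78.98860931396484) [0.0213855  0.02308098 0.02482045] [ 0.002  0.007 -1.   ]
```

View pics/fin.png

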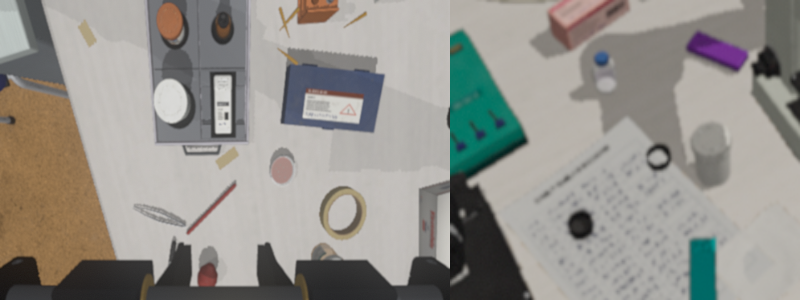

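The picture shows all four things in their pockets and flat or upright at the expected heights. The middle jar and the capped bottle are still standing where they were.

```bash
python3 -c "
from cell import env; print(env.sign_off())"
```

```text
the job is handed in; nothing more can be done
None
```

The kit is packed and handed in at about 45 s: both jars, the dropper bottle and the mailer sit on their pocket floors by wrist-camera depth, and the middle jar and capped bottle stayed where they were.

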